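# Open the service cover of a bench pressure unit

## Robot

A 6-joint arm with a two-finger parallel gripper is mounted at the origin on the work surface. World frame = base frame: x ahead of the robot, y to its left, z up, the work surface at z = 0. Lengths are in mm, angles in rad, forces in N, time in s.
With the tool pointing down it reaches from about 400 to 925 mm from the base axis. Payload 12.5 kg.
Tool frame: the origin (TCP) lies on the centre line of the jaws, within the pads' length; the fingertips stand 25 mm ahead of it and the grasp point (between the pads) lies 6 mm ahead of it (env.tip_extent is the distance from the TCP to the fingertips, in mm); x points along the fingers, z is the direction in which the jaws open and shut, and the axes are right-handed (so a half turn about x gives the same grasp; the last joint's range is limited). The gripper opens to 95 mm and grips with 3 to 60 N. Pads are 20 mm wide; open, the fingers measure 119 mm over their backs; the gripper's body (75 mm by 180 mm) begins 59 mm behind the grasp point.
Start: joints at [-1.374, 0.491, 1.559, -0, 1.092, -0.106], TCP at [186.394, -596.575, 239.661] pointing down, gripper open.
Joint ranges: [-3.1, 3.1], [-0.84, 2.19], [0.05, 2.79], [-1.13, 4.28], [0.06, 2.93], [-2.69, 2.69]. Speed limits (rad/s): [2.22, 2.22, 2.79, 3.14, 3.14, 3.14].

## Interface

Orientations are given as [roll, pitch, yaw] about the fixed x, y, z axes, in that order (R = Rz(yaw) Ry(pitch) Rx(roll)).
In Python, from cell import env gives the robot as it stands.
- The arm moves only by the tool step_arm, never from a script. Its argument "rows" is a list of rows, each a list of 6 numbers: the shift along the tool's x, y, z in mm, then the turn, a rotation vector about the tool's x, y, z in rad. In form: [[x, y, z, wx, wy, wz], ...]. A call has 1 to 8 rows; each row shifts and turns the pose as measured when the row begins, along the tool's axes as they then stand; what a row does not reach is not made up. A row lasts 1/8 s, in which the tool goes at most 62.5 mm and 10.7 degrees, less where a joint would pass 70% of its speed; a pose out of reach is approached as far as the arm can. A call is refused whole if a number of a shift passes 62.5 or a number of a turn 0.188, either way. A call with a gripper value outside its range is refused whole. "grip" is the finger opening in mm, from 0 to 95.1, set as the call begins (left out, the last holds). The fingers move at their own pace and stop on an object; the grip force is fixed at half the most. Time passes only in rows, so rows that do not move let the fingers close. It gives the time, the measured TCP pose, the force and the opening at its end, in the units of the state.
- env.state(): the state, without advancing time (a new reading comes with each control period).
- env.read_camera(name): name is "scene" or "top" or "wrist"; returns the picture (420x560x3 uint8, red, green, blue); there is no depth.
- env.get_calibration(name): a dict with "fx", "fy", "cx", "cy" (pixels), "pose" (4x4, takes a point from camera to world coordinates); the wrist camera has in their place "hand_eye" (4x4, takes a point from camera to tool coordinates, whose origin is the TCP and whose axes are the tool frame's). Camera axes: x right, y down, z forward; pixel columns grow to the right and rows downward; lengths in mm; the calibration is good to about 2 mm. A picture is of the moment at which its call begins: read the wrist's pose just before it. get_calibration takes no time and is no camera call.
- env.job_done(): hands the job in, once; it reports no verdict.
The state is a dict: "t": time; "joints": joint angles; "qvel": joint speeds; "tau": joint torques, N m; "eef_pos": TCP position; "tcp_rot": TCP orientation; "ft_force": force on the tool from outside, world axes, zero at the start; "moment": the same for the moment, N m; "opening": opening from 0.0 (shut) to 1.0 (fully open).
Only numpy, scipy, OpenCV 4.12 (cv2) and the standard library are available. Lean on these libraries where they do the work, as an engineer would, in place of code of your own. Each camera call takes 0.05 s, during which the arm holds its last target.

## Task

Take the flat-blade screwdriver from the rack and turn the three slotted cam fasteners on the grey pressure unit a full quarter turn each, so that their arms swing back out of the notches; turn them with the screwdriver only, never with the gripper's fingers. Then slide the freed cover along its guides all the way to its end stop, so that the service compartment lies open, and stand the screwdriver in a hole of the rack again. Leave the gauges, valves, caps and the other two drivers where they are.

Things in the scene. Friction and masses are not known exactly. Their poses are not given: they have to be found in the camera images.
- unit: Fixed grey metal box 320 (x) x 230 (y) mm, flat deck 70 mm above the bench. Origin: underside centre. Its x axis is the way the cover slides open. Aluminium guides stand along the cover's long edges (y 56 to 68 mm either side, tops 80 mm above the bench, gaps at the fasteners). End stop: bar across the deck at x 122, 79 mm high. Small star-knob valve on the +x end (x to 200, y 24 to 76, below 78 mm).
- unit_gauge (a point): Centre of the reference gauge that stands on a 16 mm column fixed at the edge of the deck (x 40, y -93 mm): round upright case 96 mm across (along the unit's x and z), 34 mm thick (y). An obstacle: it fills heights 150 to 246 mm above the bench, unit x -8 to 88, y -109 to -75 mm.
- cover: Access cover: loose aluminium plate 140 (x) x 120 (y) x 5 mm, about 0.28 kg, lying on the unit's deck (70 mm) between guides, axes parallel to the unit's. Origin: underside centre. In the unit's frame it starts shut at x -80 +-3 mm and meets its end stop at x +52. A few newtons slide it. Pushed while a fastener arm sits in its edge notch, it jams after about 15 mm and must go back before the arm can turn.
- cover_bar (a point): Middle of the cover's finger bar, 15 mm above the plate's underside, 10 mm to -x of its centre. Upright bar fixed on the plate, 10 mm thick along the cover's x, 60 mm long along y, top 24 mm above the underside (94 mm above the bench). Its foot strip, 22 mm wide along x, is 7 mm high. Axes as the cover's: push the bar's -x face towards +x to open.
- cam_a_slot (a point): Fastener a, in the unit's frame at x -115, y +77 mm: steel head 26 mm across turning about the vertical. Point: centre of its slot at the head's top, 86.5 mm above the bench. The slot runs right across, 5 mm wide, 8 mm deep (floor 78.5 mm above the bench), mouth bevelled to 9 mm. x axis along the slot, pointing the way of the cam's arm (24 mm from the axis, under the head, level with the cover).
- cam_b_slot (a point): Fastener b, same as a, at x -35, y +77 mm in the unit's frame.
- cam_c_slot (a point): Fastener c, same kind, on the other side of the cover at x -80, y -77 mm in the unit's frame.
- cam_a (a joint): Turn of fastener a, rad: 0 locked (arm points into the cover's notch, towards its centre line), 1.571 open (arm along the cover's edge, pointing to the unit's -x; a stop). Starts at 0 to 0.3. Opens CLOCKWISE seen from above. Friction 0.06 N m; stays where left. The blade has about 0.23 rad of play in the slot each way, so turn it a little past the quarter turn, no harder than the stop needs.
- cam_b (a joint): As cam_a: opens CLOCKWISE seen from above.
- cam_c (a joint): As cam_a, but being on the other side it opens COUNTER-CLOCKWISE seen from above.
- rack: Fixed dark steel screwdriver rack. Origin: underside centre; base 210 (x) x 70 (y) mm. Top plate 5 mm thick, 56 mm deep (y), upper face 95 mm above the bench, end cheeks at x +-101; open at front and back, so that the blades show. Four square 18 mm holes at x -75, -25, +25, +75 mm, y 0. Three drivers hang in the first three, handles up, in any order; the hole at +75 is empty.
- driver_grip (a point): Flat-blade screwdriver, 170 mm long, 0.14 kg, hanging upright in the rack: middle of its handle, 125 mm above the blade's tip. Handle black, SQUARE, 28 x 28 mm, from 39 mm below to 45 mm above this point; under it a round 28 mm collar rests on the rack plate (80 mm above the tip). Then an 8 mm round shank and the blade. z up the driver; x along the blade's width; x, y square to the handle's flats.
- driver_tip (a point): Centre of the end of the screwdriver's blade; axes as driver_grip. Blade 12 mm wide (x), 2.2 mm thick (y), flat for the last 19 mm. Hanging in the rack the tip is 15 mm above the bench.
- cross_driver: Bystander in the rack: cross-tip driver with a slim ROUND handle 24 mm across; handle top 163 mm above its origin. Origin on its axis, 15 mm above the bench.
- nut_driver: Bystander in the rack: nut driver with a short, ROUND, bulged handle 29 mm across and a 15 mm socket at its lower end; handle top 146 mm above its origin. Origin on its axis, 15 mm above the bench.
- gauge_stand: Bystander: pressure gauge (100 mm across, 34 mm thick) upright on a steel column with a round foot 72 mm across, 195 mm tall in all. Origin: centre of the foot, at bench level; the dial faces its -x.
- valve_a: Bystander: loose needle valve, steel block 52 x 26 mm with a black star knob (about 60 mm across, top 58 mm above the bench) and a bent tube reaching 66 mm along x and 54 mm to +y. Origin: underside centre of the block.
- valve_b: Bystander: as valve_a, its tube bent to -y.
- flat_gauge: Bystander: pressure gauge lying on its back, 80 mm across, 30 mm high, a short stem along x. Origin: underside centre.
- cap_deck: Bystander: small yellow protective cap, 20 mm across, 13 mm high, lying on the unit's deck between fasteners a and b, outside the guides. Origin: underside centre.
- cap_bench: Bystander: yellow protective cap, 32 mm across, 20 mm high, on the bench beside the rack. Origin: underside centre.
Not all that is in view belongs to the job. Leave any orange or red look-alike of the part that bears driver_grip alone.

How it is judged:
By the outcome, as a careful person would: the job done as asked, in the order asked, and still so for the second after the job is handed in, with the robot touching nothing.
It also fails if it takes over 72 s, if anything falls off the work surface, if the arm or the gripper's body presses on something with over 40 N, if the wrist force passes 120 N, or if a joint passes its speed limit or range.

## Working session

There is one attempt and no reset: what is moved stays moved. The work goes in short steps, Python scripts to look and compute and a tool call to move; the robot and the scene stay as the last step left them, time stands still between calls to the robot, and variables do not carry over. Pictures are saved under pics/ and viewed, and the job is handed in when it is done.

Besides the shell and the picture viewer there is one more tool, called after "Call:" as name(argument=value, ...) on one line, values as JSON. step_arm: Moves the arm, as the interface text tells. Its arguments: {"type":"object","properties":{"rows":{"type":"array","items":{"type":"array","items":{"type":"number"}}},"grip":{"type":"number"}},"required":["rows"]}

```bash
ls; mkdir -p pics; python3 - <<'E'
from cell import env
import cv2
s=env.state(); print(s)
for n in ['scene','top','wrist']:
    im=env.read_camera(n); cv2.imwrite(f'pics/{n}0.png',im[:,:,::-1])
    print(n,env.get_calibration(n))
E
```

```text
pics
{'t': 0.0, 'joints': array([-1.37361132e+00,  4.91554162e-01,  1.55946946e+00,  6.38718599e-06,
        1.09167656e+00, -1.05611476e-01]), 'qvel': array([ 2.15650233e-03,  4.85517951e-04, -1.38106469e-03,  4.04905555e-04,
       -3.90244892e-04,  1.01631077e-05]), 'tau': array([-8.60015080e-04, -6.12648368e+01, -2.58179516e+01,  6.91810017e-02,
        4.81974764e-02, -1.21988423e-04]), 'eef_pos': array([ 186.3419718 , -596.34438949,  239.05818977]), 'tcp_rot': array([3.0308665 , 1.56968878, 1.7628637 ]), 'ft_force': array([-0.90840696,  0.15953762,  0.01675744]), 'moment': array([ 0.01137517,  0.02859018, -0.04451032]), 'opening': 0.9987055591725318}
scene {'fx': 457.3081084146852, 'fy': 457.3081084146852, 'cx': 276.565256208333, 'cy': 204.12131377507865, 'pose': array([[ 6.31516732e-01,  5.27599067e-01, -5.68177650e-01,
         1.14589884e+03],
       [ 7.75361185e-01, -4.30931853e-01,  4.61641387e-01,
        -5.02104914e+02],
       [-1.28428277e-03, -7.32077156e-01, -6.81220514e-01,
         8.99027625e+02],
       [ 0.00000000e+00,  0.00000000e+00,  0.00000000e+00,
      
[... 242 characters left out ...]
6e-01,  1.56475770e-02,  1.96336774e-02,
        -6.27038215e+00],
       [-2.14534679e-02, -1.26187365e-01, -9.91774419e-01,
         1.23715562e+03],
       [ 0.00000000e+00,  0.00000000e+00,  0.00000000e+00,
         1.00000000e+00]])}
wrist {'fx': 377.5612624144756, 'fy': 377.5612624144756, 'cx': 282.5116866055133, 'cy': 202.65724433075252, 'hand_eye': array([[-2.97437550e-04, -2.67385218e-01,  9.63589673e-01,
        -1.44909800e+02],
       [ 4.75986392e-04, -9.63589644e-01, -2.67385063e-01,
         7.58537827e+01],
       [ 9.99999842e-01,  3.79125214e-04,  4.13879468e-04,
        -4.87422148e-01],
       [ 0.00000000e+00,  0.00000000e+00,  0.00000000e+00,
         1.00000000e+00]])}
```

View pics/scene0.png

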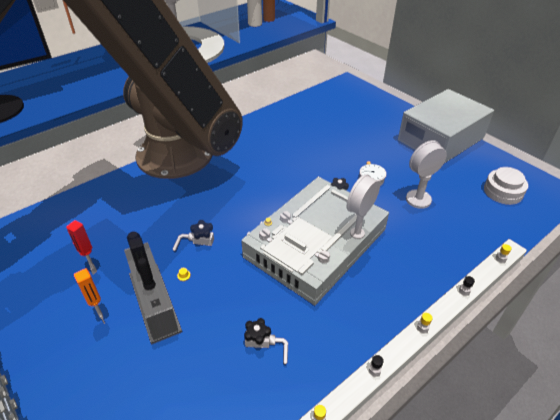

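View pics/top0.png

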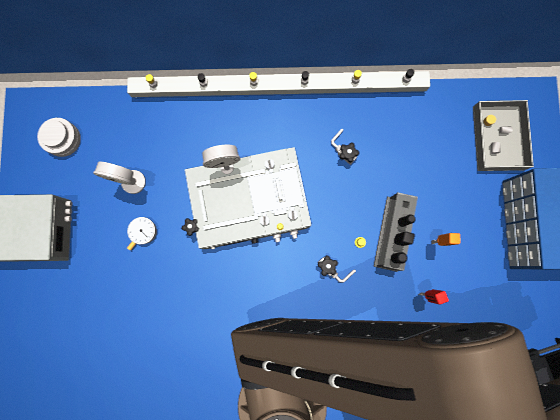

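View pics/wrist0.png

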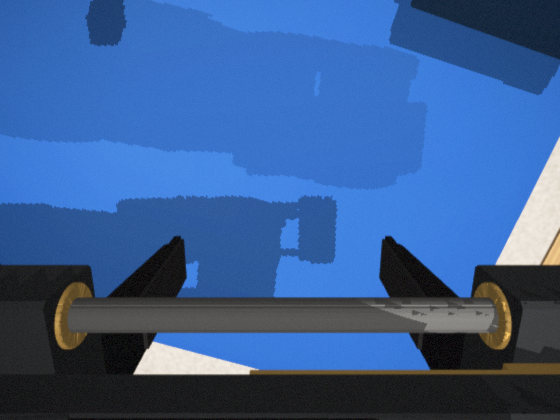

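The top view shows the rack at about (396,232), with dark handles at (407,219), (404,239) and (398,258). The orange and red look-alikes are at (449,239) and (437,297). The unit is at about (250,200) with its gauge at (221,157). I'll enlarge these.

```bash
cat > h.py <<'E'
from cell import env
import numpy as np, cv2
from scipy.spatial.transform import Rotation as R
def cam(n,st=None):
    c=env.get_calibration(n)
    K=np.array([[c['fx'],0,c['cx']],[0,c['fy'],c['cy']],[0,0,1]])
    if n=='wrist':
        T=np.eye(4);T[:3,:3]=R.from_euler('xyz',st['tcp_rot']).as_matrix();T[:3,3]=st['eef_pos'];P=T@c['hand_eye']
    else: P=c['pose']
    return K,P
def ray(n,uv,z,st=None):
    K,P=cam(n,st); d=P[:3,:3]@np.linalg.solve(K,[uv[0],uv[1],1]); o=P[:3,3]
    return o+d*(z-o[2])/d[2]
def proj(n,p,st=None):
    K,P=cam(n,st); q=K@(P[:3,:3].T@(np.asarray(p,float)-P[:3,3])); return q[:2]/q[2]
def crop(src,dst,x0,y0,x1,y1,k):
    im=cv2.imread(src)[y0:y1,x0:x1]; cv2.imwrite(dst,cv2.resize(im,None,fx=k,fy=k,interpolation=cv2.INTER_CUBIC))
E
python3 - <<'E'
from h import *
crop('pics/top0.png','pics/tc_rack.png',365,185,425,285,6)
crop('pics/top0.png','pics/tc_unit.png',175,140,320,255,5)
crop('pics/scene0.png','pics/sc_rack.png',110,220,200,345,4)
crop('pics/scene0.png','pics/sc_unit.png',235,170,395,305,5)
E
```

```text
(no output)
```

View pics/tc_rack.png

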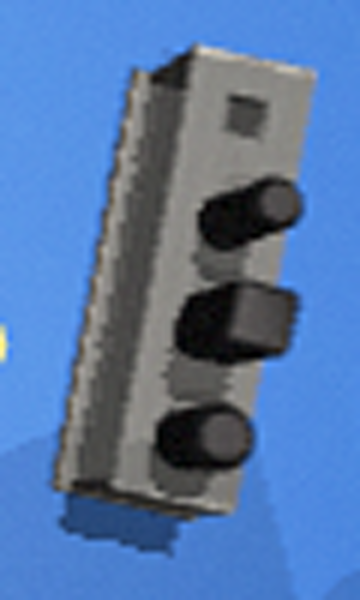

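View pics/tc_unit.png

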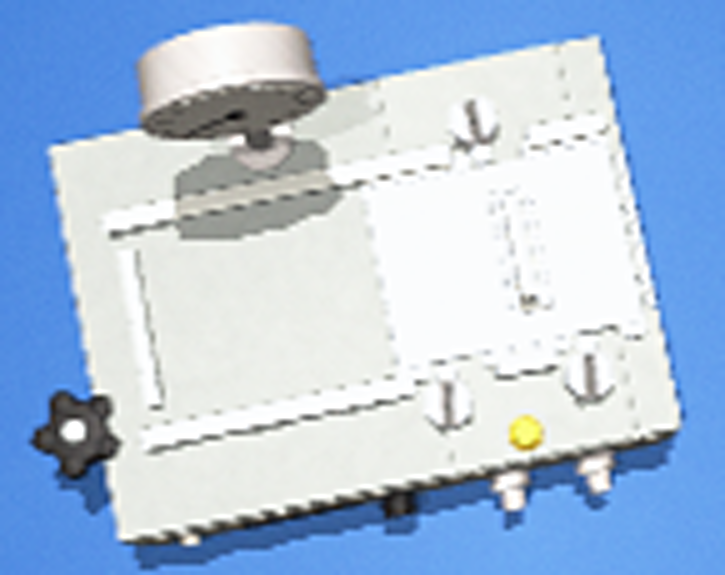

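View pics/sc_rack.png

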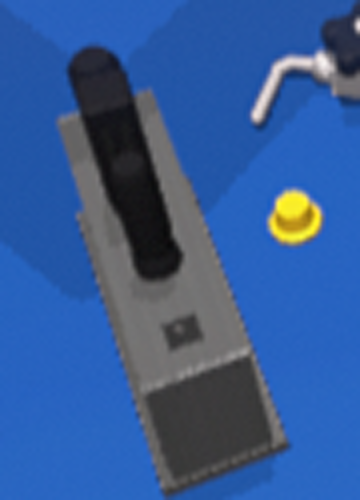

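View pics/sc_unit.png

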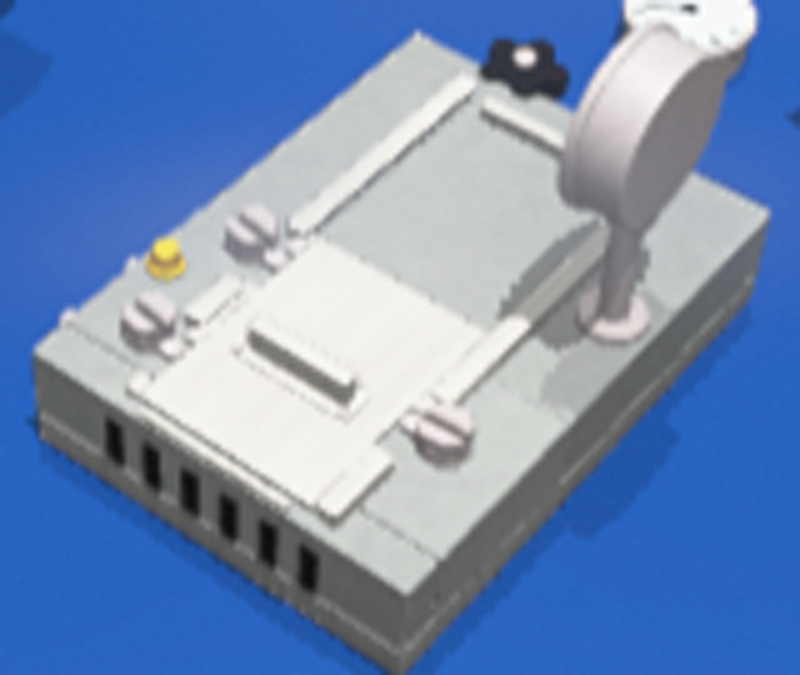

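The top crop shows three handles: a slim round one (412,219), a square one (409,238) and a round bulged one (403,258). The square black handle in the middle is the flat-blade driver. I'll triangulate coarsely next.

```bash
python3 - <<'E'
from h import *
np.set_printoptions(precision=1,suppress=True)
h=ray('top',(406,204.2),95);sq=ray('top',(409.3,238.3),185);sl=ray('top',(412.2,219.2),178);nu=ray('top',(402.8,257.8),161)
print(h,sl,sq,nu)
d=h-nu;print('pitch',np.linalg.norm(d[:2])/150*50,'rack yaw',np.arctan2(d[1],d[0]))
print('scene hole',ray('scene',(110+182/4,220+331/4),95))
P={}
for n,t,s in [('a',(293,215.6),(264.6,234)),('b',(264.8,220.6),(285.8,216.4)),('c',(270,164),(324,255.6))]:
    P[n]=ray('top',t,86.5); print(n,P[n],ray('scene',s,86.5))
ux=P['b']-P['a'];print(np.linalg.norm(ux),np.arctan2(ux[1],ux[0]))
ab=(P['a']+P['b'])/2; uy=ab-P['c'];print(np.linalg.norm(uy),'expected 154.1')
print(R.from_euler('xyz',env.state()['tcp_rot']).as_matrix())
E
```

```text
[ 548.8 -346.4   95. ] [ 498.3 -335.1  178. ] [ 449.9 -323.2  185. ] [ 402.4 -311.4  161. ]
pitch 50.162909093558206 rack yaw -0.23408115066253976
scene hole [ 550.1 -345.4   95. ]
a [523.3 -38.1  86.5] [532.6 -41.6  86.5]
b [510.7  39.8  86.5] [518.4  37.8  86.5]
c [669.9  23.5  86.5] [674.3  23.   86.5]
78.87201189666115 1.7319200891945714
154.583844929747 expected 154.1
[[-0.   1.   0.3]
 [ 0.   0.3 -1. ]
 [-1.   0.  -0. ]]
```

Call:
step_arm(rows=[[-40, 0, 0, 0.18, 0, 0], [-30, 0, 0, 0.18, 0, 0], [0, 0, 0, 0.17, 0, 0]], grip=60)

```text
t: 0.52
eef_pos: [186.3, -596.2, 310.1]
tcp_rot: [-2.711, 1.567, 1.759]
ft_force: [0.0, -0.2, -0.9]
opening: 0.741
```

```bash
cat >> h.py <<'E'
def go(p,z=None):
    """print delta in tool axes to world point p (TCP), jaw angle"""
    s=env.state();M=R.from_euler('xyz',s['tcp_rot']).as_matrix()
    d=M.T@(np.asarray(p,float)-s['eef_pos'])
    za=np.arctan2(M[1,2],M[0,2]); print('t %.2f'%s['t'],'pos',s['eef_pos'].round(1),'zang %.4f'%za,'tilt x',M[:,0].round(4),'delta tool',d.round(1),'F',s['ft_force'].round(1),'q6 %.2f'%s['joints'][5],'open %.1f'%(s['opening']*95.1))
    if z is not None: print('turn about tool x: %.3f'%(-(z-za)))
E
python3 - <<'E'
from h import *
go([450,-323,310],-1.805)
E
```

```text
t 0.53 pos [ 186.3 -596.2  310.1] zang -1.8131 tilt x [-7.0e-04  3.5e-03 -1.0e+00] delta tool [   0.9  190.4 -328.5] F [ 0.  -0.2 -0.9] q6 0.44 open 70.5
turn about tool x: -0.008
```

Call:
step_arm(rows=[[0, 27, -47, 0, 0, 0], [0, 27, -47, 0, 0, 0], [0, 27, -47, 0, 0, 0], [0, 27, -47, 0, 0, 0], [0, 27, -47, 0, 0, 0], [0, 27, -47, 0, 0, 0], [0, 27, -46, 0, 0, 0], [0, 0, 0, 0, 0, 0]])

```text
t: 1.52
eef_pos: [456.2, -315.5, 309.4]
tcp_rot: [-2.615, 1.565, 1.85]
ft_force: [-0.5, -0.3, 0.6]
opening: 0.634
```

```bash
python3 - <<'E'
from h import *
go([450,-323,310],-1.805)
im=env.read_camera('wrist');cv2.imwrite('pics/w1.png',im[:,:,::-1])
E
```

```text
t 1.52 pos [ 456.2 -315.5  309.4] zang -1.8183 tilt x [-0.0015  0.0053 -1.    ] delta tool [-0.7 -4.2  8.8] F [-0.5 -0.3  0.6] q6 1.09 open 60.3
turn about tool x: -0.013
```

View pics/w1.png

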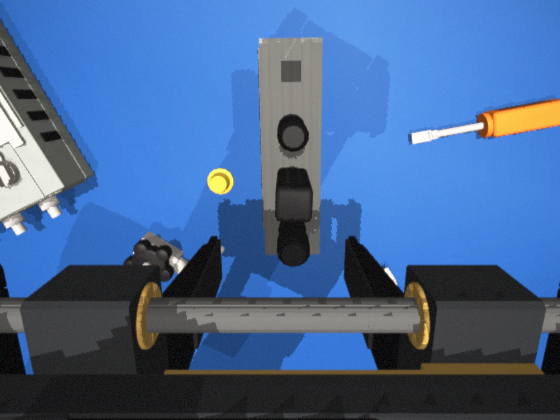

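The wrist picture shows the rack at u 262–322. The empty hole is at (291,71), the slim round handle at (293,134), the square one at about (293,190) and the bulged one at (293,248).

```bash
python3 - <<'E'
from h import *
s=env.state()
print(proj('wrist',[450,-323,185],s),proj('wrist',[498.3,-335.1,178],s),proj('wrist',[402.4,-311.4,161],s),proj('wrist',[548.8,-346.4,95],s))
im=cv2.imread('pics/w1.png')[30:275,230:350]
im=cv2.convertScaleAbs(im,alpha=2.5,beta=20)
# two halves side by side
a=cv2.resize(im,None,fx=5,fy=5,interpolation=cv2.INTER_CUBIC)
cv2.imwrite('pics/w1c.png',np.hstack([a[375:950,:], ])[:600])
E
```

```text
[294.06602127 207.84596198] [294.20435264 139.2410098 ] [293.39813794 255.74084352] [290.71984439  71.26677031]
```

View pics/w1c.png

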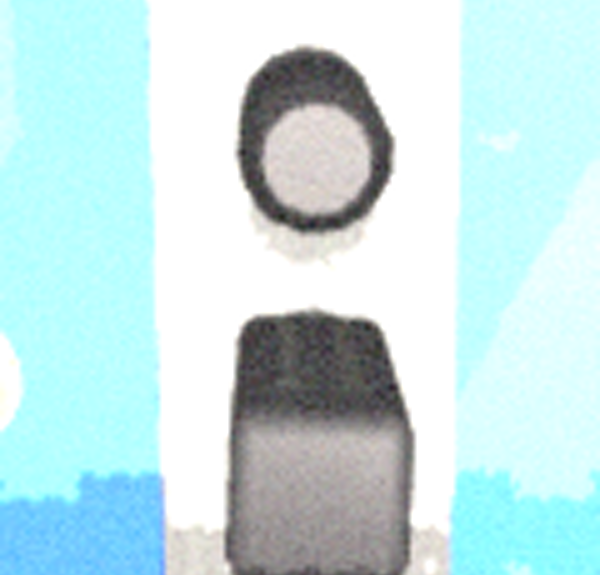

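Candidates: the slim round handle (293,134), the square one (294,205), the bulged round one (293,248), and the orange and red look-alikes outside the rack. The square black one fits, and the crop confirms the square top face. I'll descend on it.

Call:
step_arm(rows=[[30, -3, 9, -0.013, 0, 0], [45, 0, 0, 0, 0, 0], [45, 0, 0, 0, 0, 0], [35, 0, 0, 0, 0, 0], [6, 0, 0, 0, 0, 0]])

```text
t: 2.2
eef_pos: [446.1, -329.3, 144.8]
tcp_rot: [-2.62, 1.568, 1.852]
ft_force: [0.3, 0.2, 0.4]
opening: 0.632
```

```bash
python3 - <<'E'
from h import *
go([450,-323,148],-1.805)
im=env.read_camera('wrist');cv2.imwrite('pics/w2.png',im[:,:,::-1])
E
```

```text
t 2.20 pos [ 446.1 -329.3  144.8] zang -1.8112 tilt x [-7.0e-04  2.5e-03 -1.0e+00] delta tool [-3.2  2.3 -7.1] F [0.3 0.2 0.4] q6 1.05 open 60.1
turn about tool x: -0.006
```

View pics/w2.png

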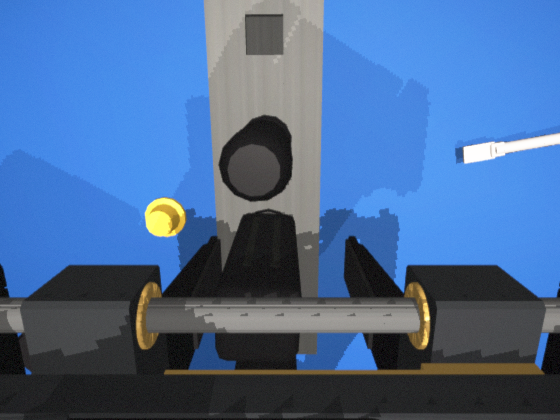

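Call:
step_arm(rows=[[-2, 2, -7, -0.006, 0, 0], [0, 0, 0, 0, 0, 0]])

```text
t: 2.5
eef_pos: [450.6, -324.1, 149.9]
tcp_rot: [1.606, 1.568, -0.2]
ft_force: [0.4, -0.1, 0.1]
opening: 0.633
```

```bash
python3 - <<'E'
from h import *
go([450,-323,147],-1.805)
E
```

```text
t 2.50 pos [ 450.6 -324.1  149.9] zang -1.8058 tilt x [ 2.5e-03 -5.0e-04 -1.0e+00] delta tool [ 2.9 -0.8 -1. ] F [ 0.4 -0.1  0.1] q6 1.06 open 60.2
turn about tool x: -0.001
```

Call:
step_arm(rows=[[2, -1, -1, 0, 0, 0], [0, 0, 0, 0, 0, 0], [0, 0, 0, 0, 0, 0], [0, 0, 0, 0, 0, 0], [0, 0, 0, 0, 0, 0]], grip=20)

```text
t: 3.12
eef_pos: [450.3, -323.0, 149.7]
tcp_rot: [1.301, 1.565, -0.504]
ft_force: [0.2, 0.7, -0.2]
opening: 0.294
```

```bash
python3 - <<'E'
from h import *
go([450,-323,300],-1.805)
E
```

```text
t 3.12 pos [ 450.3 -323.   149.7] zang -1.8051 tilt x [ 0.0048 -0.0027 -1.    ] delta tool [-150.3    0.5    0.3] F [ 0.2  0.7 -0.2] q6 1.06 open 27.9
turn about tool x: -0.000
```

Call:
step_arm(rows=[[-20, 0, 0, 0, 0, 0], [-40, 0, 0, 0, 0, 0], [-40, 0, 0, 0, 0, 0], [-40, 0, 0, 0, 0, 0], [-10, 0, 0, 0, 0, 0], [0, 0, 0, 0, 0, 0]])

```text
t: 3.88
eef_pos: [448.9, -322.2, 301.2]
tcp_rot: [2.781, 1.57, 0.975]
ft_force: [-0.6, -0.0, -1.2]
opening: 0.296
```

```bash
python3 - <<'E'
from h import *
go([523,-38,300],0.16)
im=env.read_camera('wrist');cv2.imwrite('pics/w3.png',im[:,:,::-1])
s=env.state();M=R.from_euler('xyz',s['tcp_rot']).as_matrix()
print('nominal tip px',proj('wrist',s['eef_pos']+M[:,0]*134.7,s))
crop('pics/w3.png','pics/w3c.png',230,140,340,260,5)
E
```

```text
t 3.88 pos [ 448.9 -322.2  301.2] zang -1.8053 tilt x [ 7.e-04  1.e-03 -1.e+00] delta tool [   1.5    6.1 -293.6] F [-0.6 -0.  -1.2] q6 1.06 open 28.2
turn about tool x: -1.965
nominal tip px [283.30246925 200.11943402]
```

View pics/w3.png

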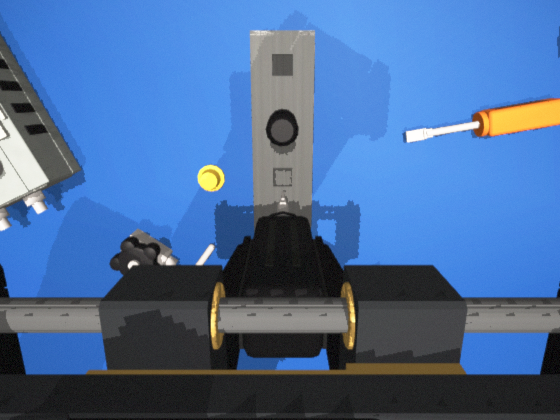

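View pics/w3c.png

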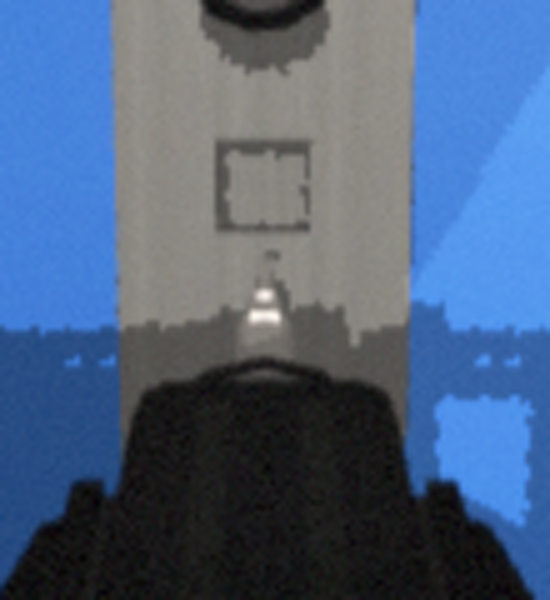

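The driver is held. Its blade runs along tool y, with the thin edge seen at u≈284 and the tip where the nominal offset predicts. I'll do fastener c first.

Call:
step_arm(rows=[[0, 0, -40, -0.13, 0, 0], [0, 0, -40, -0.13, 0, 0], [0, 0, -40, -0.13, 0, 0]])

```text
t: 4.3
eef_pos: [460.1, -202.0, 295.1]
tcp_rot: [-2.465, 1.561, 2.41]
ft_force: [0.1, 0.4, -1.7]
opening: 0.296
```

```bash
python3 - <<'E'
from h import *
go([670,23.5,300],-1.41)
E
```

```text
t 4.30 pos [ 460.1 -202.   295.1] zang -1.4083 tilt x [-0.0069  0.0062 -1.    ] delta tool [  -5.   243.6 -188.6] F [ 0.1  0.4 -1.7] q6 0.86 open 28.1
turn about tool x: 0.002
```

Call:
step_arm(rows=[[-2, 40, -28, 0, 0, 0], [-2, 40, -28, 0, 0, 0], [0, 40, -28, 0, 0, 0], [0, 40, -28, 0, 0, 0], [0, 40, -28, 0, 0, 0], [0, 35, -25, 0, 0, 0], [0, 10, -8, 0, 0, 0], [0, 0, 0, 0, 0, 0]])

```text
t: 5.3
eef_pos: [676.2, 18.8, 281.6]
tcp_rot: [-2.073, 1.54, 2.805]
ft_force: [0.4, -0.4, -1.5]
opening: 0.292
```

```bash
python3 - <<'E'
from h import *
go([670,23.5,300],-1.41)
im=env.read_camera('wrist');cv2.imwrite('pics/w4.png',im[:,:,::-1])
s=env.state();print(proj('wrist',[670,23.5,86.5],s))
crop('pics/w4.png','pics/w4c.png',220,120,340,240,5)
E
```

```text
t 5.30 pos [676.2  18.8 281.6] zang -1.4048 tilt x [-0.0291  0.0102 -0.9995] delta tool [-18.1  -5.9  -5.9] F [ 0.4 -0.4 -1.5] q6 1.33 open 27.8
turn about tool x: 0.005
[279.51336583 182.8387059 ]
```

View pics/w4.png

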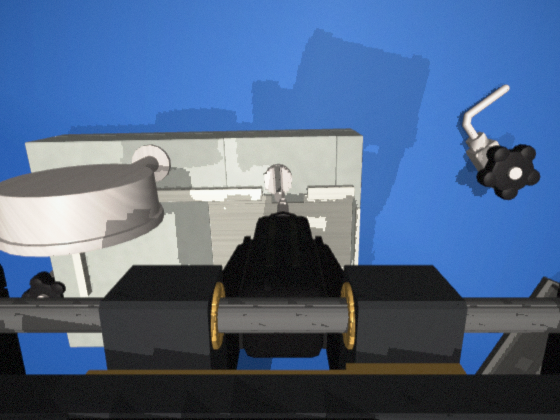

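View pics/w4c.png

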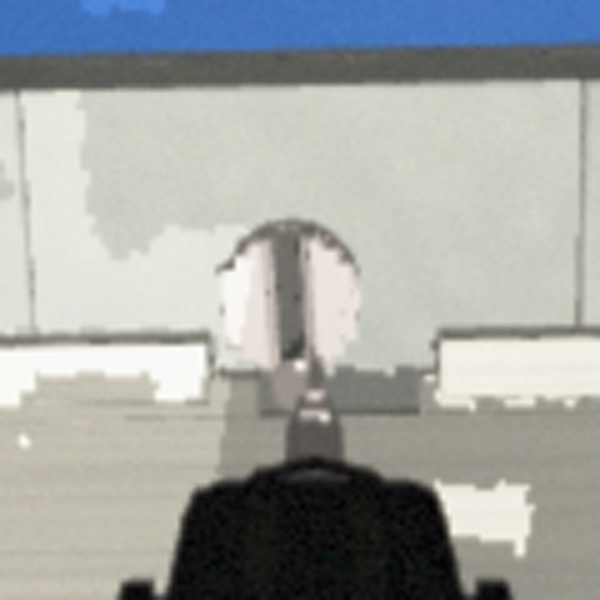

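```bash
cat >> h.py <<'E'
def lvl(zt):
    """rotation vector (tool) to make tool x straight down with jaw angle zt"""
    s=env.state();M=R.from_euler('xyz',s['tcp_rot']).as_matrix()
    x=np.array([0,0,-1.]);z=np.array([np.cos(zt),np.sin(zt),0]);T=np.stack([x,np.cross(z,x),z],1)
    print('level rotvec',R.from_matrix(M.T@T).as_rotvec().round(4))
E
python3 - <<'E'
from h import *
s=env.state()
f=lambda x,y:ray('wrist',(220+x/5,120+y/5),86.5,s)
c=f(289,292);a=f(287,235);b=f(293,350);print(c,a,b,np.arctan2(*(a-b)[:2][::-1]))
print('left/right head',f(218,290),f(360,290))
go(c+[0,0,300-86.5]);lvl(-1.41)
E
```

```text
[673.87602786  25.73519717  86.5       ] [684.32110007  27.81370161  86.5       ] [663.11288919  23.22192242  86.5       ] 0.21321852040171665
left/right head [672.04838483  38.66077688  86.5       ] [676.44494878  12.94579537  86.5       ]
t 5.35 pos [675.9  18.3 281.7] zang -1.4054 tilt x [-0.0293  0.0101 -0.9995] delta tool [-18.1  -1.3  -7.9] F [-0.1 -0.1 -1.8] q6 1.33 open 27.7
level rotvec [ 0.0048 -0.0148  0.0272]
```

Call:
step_arm(rows=[[0, -1, -8, -0.047, -0.015, 0.027], [20, 0, 0, 0, 0, 0], [15, 0, 0, 0, 0, 0], [0, 0, 0, 0, 0, 0]])

```text
t: 5.85
eef_pos: [671.0, 21.6, 245.9]
tcp_rot: [-0.566, 1.57, -1.927]
ft_force: [0.7, -0.1, -1.0]
opening: 0.294
```

```bash
cat >> h.py <<'E'
def look(n,p,zt,box=(220,120,340,240),k=5):
    go(p,zt);lvl(zt);s=env.state()
    im=env.read_camera('wrist');cv2.imwrite(f'pics/{n}.png',im[:,:,::-1]);crop(f'pics/{n}.png',f'pics/{n}c.png',*box,k)
    M=R.from_euler('xyz',s['tcp_rot']).as_matrix();t=s['eef_pos']+M[:,0]*134.7
    print('tip nominal',t.round(1),'px',proj('wrist',t,s).round(1),'target px',proj('wrist',[p[0],p[1],86.5],s).round(1))
    np.save('pics/last.npy',np.r_[s['eef_pos'],s['tcp_rot']])
E
python3 - <<'E'
from h import *
look('w5',[673.9,25.7,235],-1.358)
E
```

```text
t 5.85 pos [671.   21.6 245.9] zang -1.3613 tilt x [-2.e-04 -4.e-04 -1.e+00] delta tool [10.9  3.7 -3.4] F [ 0.7 -0.1 -1. ] q6 1.30 open 28.0
turn about tool x: -0.003
level rotvec [-0.0033  0.0004  0.0002]
tip nominal [671.   21.6 111.2] px [283.1 200.4] target px [278.9 188.3]
```

View pics/w5c.png

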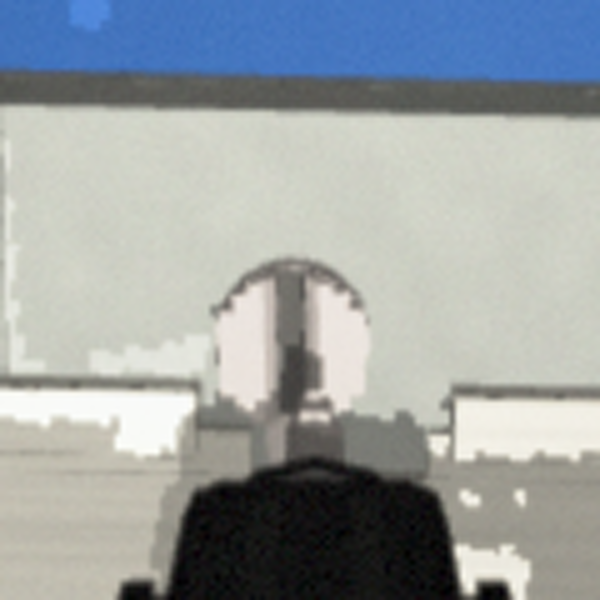

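Call:
step_arm(rows=[[5, 3.7, -3.4, -0.003, 0, 0], [4, 0, 0, 0, 0, 0], [0, 0, 0, 0, 0, 0]])

```text
t: 6.28
eef_pos: [674.8, 25.7, 238.3]
tcp_rot: [1.141, 1.568, -0.218]
ft_force: [0.3, -0.5, -1.6]
opening: 0.298
```

```bash
python3 - <<'E'
from h import *
look('w6',[673.9,25.7,225],-1.358,(240,140,320,220),7)
E
```

```text
t 6.28 pos [674.8  25.7 238.3] zang -1.3584 tilt x [ 2.8e-03 -6.0e-04 -1.0e+00] delta tool [13.3 -1.  -0.2] F [ 0.3 -0.5 -1.6] q6 1.30 open 28.3
turn about tool x: -0.000
level rotvec [-0.0004  0.0012 -0.0026]
tip nominal [675.2  25.6 103.6] px [283.1 200.4] target px [282.6 196.5]
```

View pics/w6c.png

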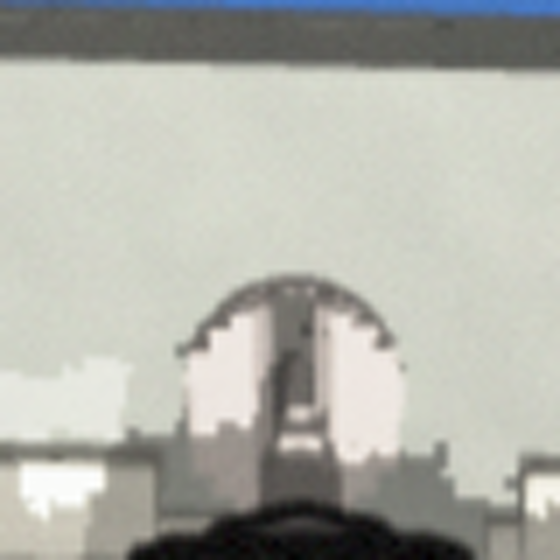

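Call:
step_arm(rows=[[8, -1, -0.6, 0, 0, -0.002], [8, 0, 0, 0, 0, 0], [4, 0, 0, 0, 0, 0], [0, 0, 0, 0, 0, 0]])

```text
t: 6.82
eef_pos: [673.6, 26.2, 216.8]
tcp_rot: [0.222, 1.57, -1.136]
ft_force: [-0.5, -0.4, -0.9]
opening: 0.295
```

```bash
python3 - <<'E'
from h import *
look('w7',[673.9,25.7,214.5],-1.358,(240,140,320,220),7)
E
```

```text
t 6.83 pos [673.6  26.2 216.8] zang -1.3583 tilt x [ 5.e-04 -1.e-03 -1.e+00] delta tool [2.3 0.2 0.5] F [-0.5 -0.4 -0.9] q6 1.30 open 28.0
turn about tool x: -0.000
level rotvec [-0.0003  0.0011 -0.0003]
tip nominal [673.7  26.   82.1] px [283.1 200.4] target px [283.6 201.8]
```

View pics/w7c.png

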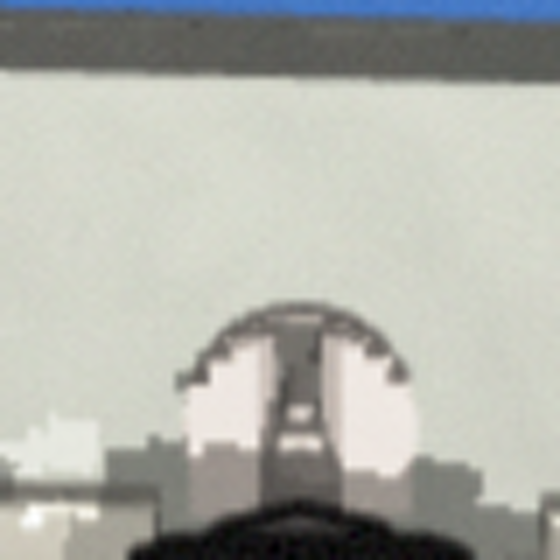

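Call:
step_arm(rows=[[2, 0, 0, 0, 0, 0], [0, 0, 0, -0.18, 0, 0], [0, 0, 0, -0.18, 0, 0], [0, 0, 0, -0.18, 0, 0], [0, 0, 0, -0.18, 0, 0]])

```text
t: 7.5
eef_pos: [673.7, 26.5, 215.4]
tcp_rot: [0.498, 1.569, -0.119]
ft_force: [-0.3, 2.5, -2.0]
opening: 0.29
```

```bash
python3 - <<'E'
from h import *
go([673.9,26,214.5]);lvl(0.37);print(env.state()['moment'])
E
```

```text
t 7.50 pos [673.7  26.5 215.4] zang -0.6174 tilt x [ 1.5e-03 -2.0e-04 -1.0e+00] delta tool [ 0.9 -0.3  0.4] F [-0.3  2.5 -2. ] q6 0.56 open 27.5
level rotvec [-0.9874  0.0016 -0.    ]
[ 0.46156204  0.114019   -0.0645903 ]
```

Call:
step_arm(rows=[[0, 0, 0, -0.18, 0, 0], [0, 0, 0, -0.18, 0, 0], [0, 0, 0, -0.18, 0, 0], [0, 0, 0, -0.18, 0, 0], [0, 0, 0, -0.16, 0, 0], [0, 0, 0, 0, 0, 0]])

```text
t: 8.25
eef_pos: [672.5, 27.8, 215.4]
tcp_rot: [1.857, 1.568, 2.148]
ft_force: [-0.3, -1.3, -1.1]
opening: 0.289
```

```bash
python3 - <<'E'
from h import *
go([673.9,26,214.5]);lvl(0.37);print(env.state()['moment'])
E
```

```text
t 8.25 pos [672.5  27.8 215.4] zang 0.2913 tilt x [-0.0015  0.0023 -1.    ] delta tool [ 0.9 -2.1  0.8] F [-0.3 -1.3 -1.1] q6 -0.35 open 27.5
level rotvec [-0.0787 -0.0007 -0.0027]
[ 0.0082265  -0.01615719 -0.10767312]
```

Moment has reached −0.108; I'll continue to the stop.

Call:
step_arm(rows=[[0, -1, 0, -0.1, 0, 0], [0, 0, 0, 0, 0, 0]])

```text
t: 8.5
eef_pos: [672.4, 27.5, 215.4]
tcp_rot: [1.768, 1.567, 2.153]
ft_force: [-0.2, 0.6, -0.5]
opening: 0.298
```

```bash
python3 - <<'E'
from h import *
go([673.9,26,214.5]);lvl(0.45);print(env.state()['moment'])
E
```

```text
t 8.50 pos [672.4  27.5 215.4] zang 0.3849 tilt x [-0.0024  0.0036 -1.    ] delta tool [ 0.9 -1.9  0.8] F [-0.2  0.6 -0.5] q6 -0.45 open 28.3
level rotvec [-0.0651 -0.0007 -0.0042]
[ 0.21451363  0.10494018 -0.05916411]
```

Call:
step_arm(rows=[[0, 0, 0, -0.08, 0, 0], [0, 0, 0, 0, 0, 0]])

```text
t: 8.75
eef_pos: [672.3, 27.5, 215.3]
tcp_rot: [1.751, 1.566, 2.208]
ft_force: [-0.5, 1.1, -1.7]
opening: 0.292
```

```bash
python3 - <<'E'
from h import *
go([673.9,26,214.5]);lvl(0.45);print(env.state()['moment'])
E
```

```text
t 8.75 pos [672.3  27.5 215.3] zang 0.4570 tilt x [-0.0026  0.0035 -1.    ] delta tool [ 0.8 -2.   0.8] F [-0.5  1.1 -1.7] q6 -0.52 open 27.8
level rotvec [ 0.007  -0.0008 -0.0043]
[ 0.25297889  0.17359219 -0.0590051 ]
```

Call:
step_arm(rows=[[0, 0, 0, -0.08, 0, 0], [0, 0, 0, 0, 0, 0]])

```text
t: 9.0
eef_pos: [672.2, 27.5, 215.4]
tcp_rot: [1.732, 1.566, 2.262]
ft_force: [-0.6, 0.9, -0.4]
opening: 0.295
```

```bash
python3 - <<'E'
from h import *
look('w8',[673.9,26,214.5],0.45,(220,120,340,240));print(env.state()['moment'])
E
```

```text
t 9.00 pos [672.2  27.5 215.4] zang 0.5294 tilt x [-0.0029  0.0035 -1.    ] delta tool [ 0.8 -2.2  0.7] F [-0.6  0.9 -0.4] q6 -0.59 open 28.0
turn about tool x: 0.079
level rotvec [ 0.0794 -0.0009 -0.0044]
tip nominal [671.8  28.   80.7] px [281.6 200.1] target px [282.7 205.6]
[ 0.28403067  0.23150072 -0.02065793]
```

View pics/w8c.png

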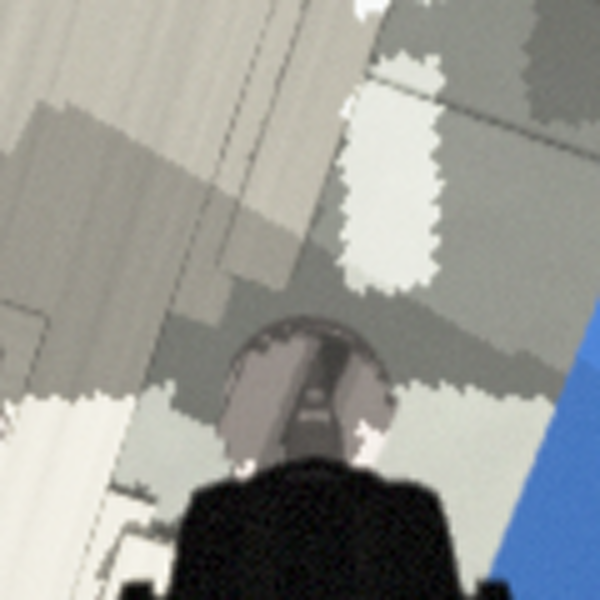

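The crop shows c's slot lying parallel to the guide and cover edge, leaning about 0.35 rad from the blade, so c is fully open. Next I lift and go to a.

```bash
cat >> h.py <<'E'
def plan(p,zt,n,lift=None):
    """rows (tool axes) for straight world line to p while turning to zt, tool level"""
    s=env.state();M=R.from_euler('xyz',s['tcp_rot']).as_matrix();za=np.arctan2(M[1,2],M[0,2])
    d=(np.asarray(p,float)-s['eef_pos'])/n
    x=np.array([0,0,-1.])
    def fr(a):
        z=np.array([np.cos(a),np.sin(a),0]);return np.stack([x,np.cross(z,x),z],1)
    for i in range(n):
        print((fr(za+(zt-za)*i/n).T@d).round(0),round(-(zt-za)/n,3))
E
python3 - <<'E'
from h import *
s=env.state()
# after lift by 40 mm
import h
print('delta from lifted');plan([527,-35,s['eef_pos'][2]],1.70,7)
E
```

```text
delta from lifted
[  0.   3. -22.] -0.167
[  0.   6. -22.] -0.167
[  0.  10. -20.] -0.167
[  0.  13. -18.] -0.167
[  0.  16. -16.] -0.167
[  0.  18. -13.] -0.167
[  0.  20. -10.] -0.167
```

Call:
step_arm(rows=[[-2, 0, 0, 0.15, 0, 0], [-15, 0, 0, 0, 0, 0], [-25, 0, 0, 0, 0, 0], [-10, 0, 0, 0, 0, 0]])

```text
t: 9.55
eef_pos: [673.0, 26.7, 270.1]
tcp_rot: [1.663, 1.568, 2.035]
ft_force: [0.8, 0.7, -2.8]
opening: 0.293
```

```bash
python3 - <<'E'
from h import *
go([527,-35,260],1.7);lvl(0.38);plan([527,-35,260],1.70,8)
E
```

```text
t 9.55 pos [673.   26.7 270.1] zang 0.3726 tilt x [-0.0012  0.0023 -1.    ] delta tool [  10.1   -4.4 -158.5] F [ 0.8  0.7 -2.8] q6 -0.43 open 27.9
turn about tool x: -1.327
level rotvec [-0.0074 -0.0002 -0.0026]
[  1.  -1. -20.] -0.166
[  1.   3. -20.] -0.166
[  1.   6. -19.] -0.166
[  1.   9. -18.] -0.166
[  1.  12. -16.] -0.166
[  1.  14. -14.] -0.166
[  1.  16. -11.] -0.166
[ 1. 18. -8.] -0.166
```

Call:
step_arm(rows=[[0, -1, -20, -0.166, 0, 0], [0, 3, -20, -0.166, 0, 0], [0, 6, -19, -0.166, 0, 0], [0, 9, -18, -0.166, 0, 0], [0, 12, -16, -0.166, 0, 0], [0, 14, -14, -0.166, 0, 0], [0, 16, -11, -0.166, 0, 0], [0, 17, -8, -0.166, 0, 0]])

```text
t: 10.55
eef_pos: [525.6, -40.5, 272.7]
tcp_rot: [-1.644, 1.566, 0.109]
ft_force: [0.3, -0.3, -1.0]
opening: 0.298
```

Call:
step_arm(rows=[[0, 0, 0, 0, 0, 0]])

```text
t: 10.68
eef_pos: [525.1, -40.9, 273.2]
tcp_rot: [-1.699, 1.565, 0.053]
ft_force: [0.8, 0.5, -0.5]
opening: 0.298
```

```bash
python3 - <<'E'
from h import *
look('w9',[527,-35,260],1.7,(200,120,360,240));
E
```

```text
t 10.68 pos [525.1 -40.9 273.2] zang 1.7522 tilt x [ 5.8e-03  3.0e-04 -1.0e+00] delta tool [13.2 -2.8  5.4] F [ 0.8  0.5 -0.5] q6 -1.96 open 28.3
turn about tool x: 0.052
level rotvec [ 0.0523 -0.0006  0.0057]
tip nominal [525.9 -40.8 138.5] px [281.8 199.1] target px [288.1 186.1]
```

View pics/w9c.png

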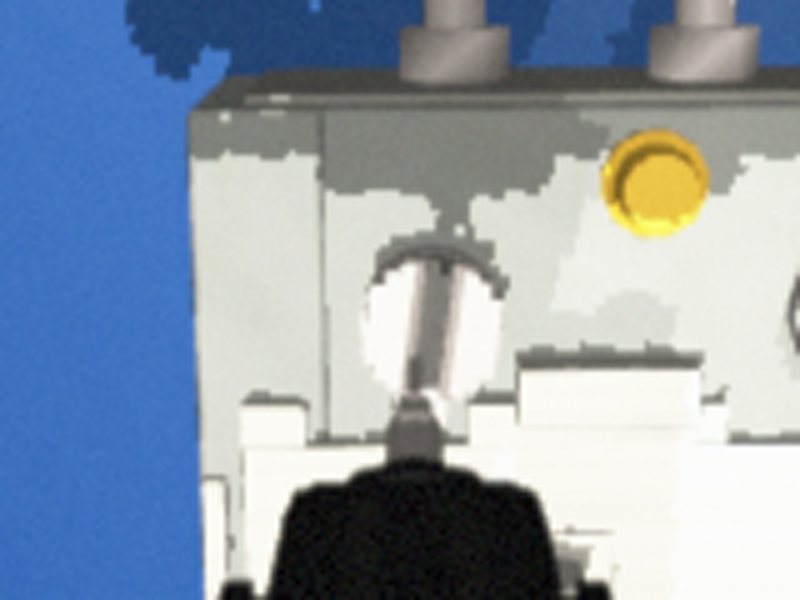

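```bash
python3 - <<'E'
from h import *
q=np.load('pics/last.npy');s={'eef_pos':q[:3],'tcp_rot':q[3:]}
f=lambda x,y:ray('wrist',(200+x/5,120+y/5),86.5,s)
c=f(433,325);a=f(438,258);b=f(424,390);print(c,a,b);d=b-a;an=np.arctan2(d[1],d[0]);print(an)
print('diam',np.linalg.norm(f(362,325)-f(504,325)))
zt=an+np.pi/2; go([c[0],c[1],240],zt);lvl(zt)
E
```

```text
[526.26433291 -36.55507062  86.5       ] [514.06005074 -37.9310016   86.5       ] [538.47554775 -35.93544635  86.5       ]
0.08155186585882966
diam 25.560316009750817
t 10.72 pos [525.8 -40.7 273.2] zang 1.7500 tilt x [ 6.2e-03  3.0e-04 -1.0e+00] delta tool [33.2 -1.   4. ] F [-0.1 -0.6 -0.8] q6 -1.95 open 27.9
turn about tool x: 0.098
level rotvec [ 0.0976 -0.0005  0.0062]
```

Call:
step_arm(rows=[[10, -1, 4, 0.097, 0, 0.006], [20, 0, 0, 0, 0, 0], [3, 0, 0, 0, 0, 0], [0, 0, 0, 0, 0, 0]])

```text
t: 11.22
eef_pos: [529.0, -35.8, 240.5]
tcp_rot: [-1.904, 1.568, -0.265]
ft_force: [-0.1, 0.1, -1.3]
opening: 0.294
```

```bash
python3 - <<'E'
from h import *
look('w10',[526.3,-36.6,214.5],1.652,(240,140,320,220),7)
E
```

```text
t 11.22 pos [529.  -35.8 240.5] zang 1.6395 tilt x [ 3.1e-03 -8.0e-04 -1.0e+00] delta tool [26.   2.9 -0.6] F [-0.1  0.1 -1.3] q6 -1.83 open 27.9
turn about tool x: -0.013
level rotvec [-0.0125 -0.0011  0.0031]
tip nominal [529.4 -35.9 105.8] px [281.8 199.1] target px [281.2 189.1]
```

View pics/w10c.png

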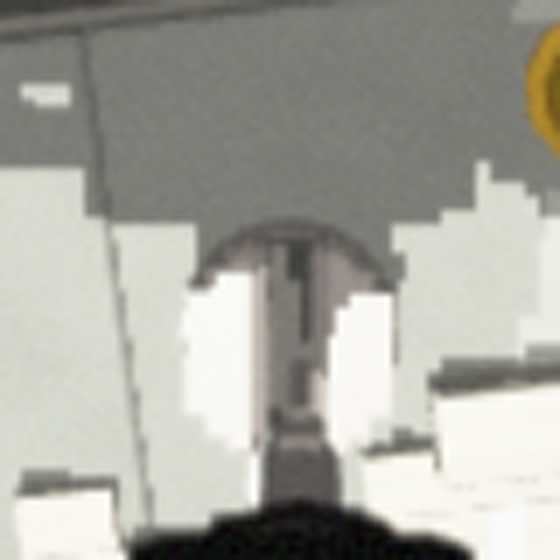

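Call:
step_arm(rows=[[5, 3, -1, -0.008, 0, 0.003], [8, 0, 0, 0, 0, 0], [6, 0, 0, 0, 0, 0], [3, 0, 0, 0, 0, 0], [0, 0, 0, 0, 0, 0]])

```text
t: 11.9
eef_pos: [526.3, -37.2, 217.9]
tcp_rot: [-2.42, 1.569, -0.773]
ft_force: [0.6, -0.0, -1.6]
opening: 0.295
```

```bash
python3 - <<'E'
from h import *
look('w11',[526.3,-36.6,214.5],1.652,(240,140,320,220),7)
E
```

```text
t 11.90 pos [526.3 -37.2 217.9] zang 1.6472 tilt x [ 0.0014 -0.0014 -1.    ] delta tool [ 3.4 -0.1  0.6] F [ 0.6 -0.  -1.6] q6 -1.84 open 28.0
turn about tool x: -0.005
level rotvec [-0.0048 -0.0015  0.0013]
tip nominal [526.5 -37.4  83.2] px [281.8 199.1] target px [282.8 200.1]
```

View pics/w11c.png

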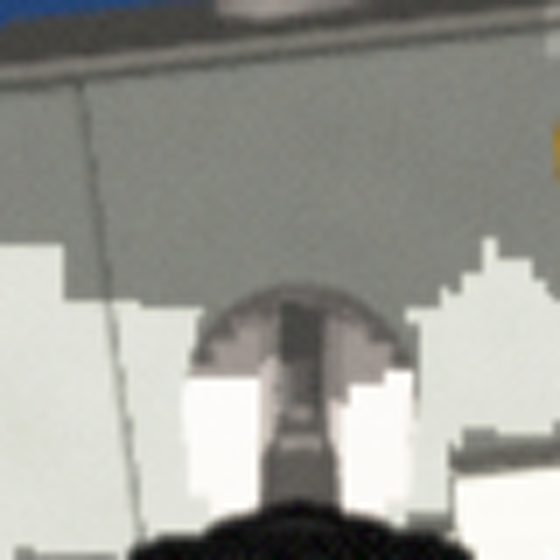

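Call:
step_arm(rows=[[3, 0, 0, 0, 0, 0], [0, 0, 0, 0.18, 0, 0], [0, 0, 0, 0.18, 0, 0], [0, 0, 0, 0.18, 0, 0], [0, 0, 0, 0.18, 0, 0], [0, 0, 0, 0.18, 0, 0]])

```text
t: 12.7
eef_pos: [526.3, -37.5, 215.1]
tcp_rot: [-1.549, 1.568, -0.829]
ft_force: [0.1, -0.0, -0.9]
opening: 0.295
```

```bash
python3 - <<'E'
from h import *
go([526.3,-36.9,214.5]);lvl(-0.15);print(env.state()['moment'])
E
```

```text
t 12.70 pos [526.3 -37.5 215.1] zang 0.7204 tilt x [ 0.0021 -0.0023 -1.    ] delta tool [0.6 0.4 0.4] F [ 0.1 -0.  -0.9] q6 -0.91 open 28.0
level rotvec [0.8704 0.0014 0.0029]
[ 0.15998373 -0.0221606   0.06652854]
```

Call:
step_arm(rows=[[0, 0, 0, 0.18, 0, 0], [0, 0, 0, 0.18, 0, 0], [0, 0, 0, 0.18, 0, 0], [0, 0, 0, 0.18, 0, 0], [0, 0, 0, 0.12, 0, 0], [0, 0, 0, 0, 0, 0]])

```text
t: 13.45
eef_pos: [526.2, -37.1, 215.1]
tcp_rot: [-0.575, 1.568, -0.723]
ft_force: [0.1, 0.1, -0.8]
opening: 0.295
```

```bash
python3 - <<'E'
from h import *
look('w12',[526.3,-36.9,214.5],-0.21,(220,120,340,240));print(env.state()['moment'])
E
```

```text
t 13.45 pos [526.2 -37.1 215.1] zang -0.1477 tilt x [ 0.0024 -0.0021 -1.    ] delta tool [0.6 0.2 0.1] F [ 0.1  0.1 -0.8] q6 -0.05 open 28.0
turn about tool x: 0.062
level rotvec [0.0623 0.0028 0.0017]
tip nominal [526.5 -37.4  80.4] px [282.  200.5] target px [281.6 202.1]
[ 0.0207134  -0.08015503  0.063133  ]
```

View pics/w12c.png

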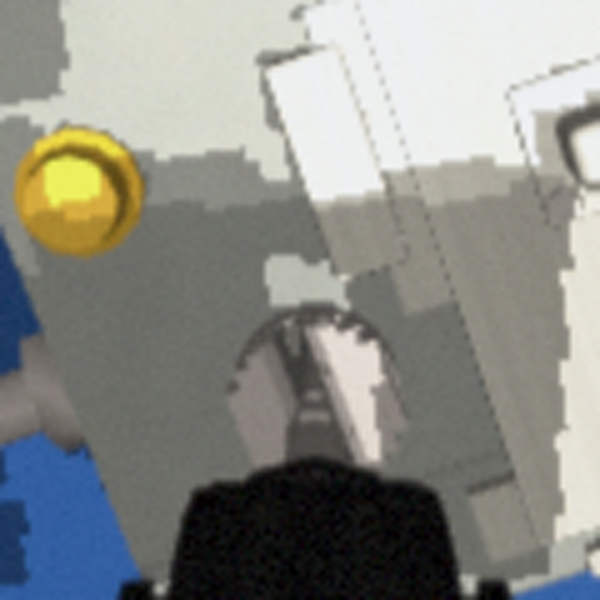

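Call:
step_arm(rows=[[0, 0, 0, 0.1, 0, 0], [0, 0, 0, 0, 0, 0]])

```text
t: 13.75
eef_pos: [526.2, -37.2, 215.1]
tcp_rot: [-0.533, 1.567, -0.775]
ft_force: [-0.5, 0.2, -0.5]
opening: 0.293
```

```bash
python3 - <<'E'
from h import *
look('w13',[526.3,-36.9,214.5],-0.21,(220,120,340,240));print(env.state()['moment'])
E
```

```text
t 13.75 pos [526.2 -37.2 215.1] zang -0.2418 tilt x [ 0.0024 -0.0023 -1.    ] delta tool [0.6 0.3 0.1] F [-0.5  0.2 -0.5] q6 0.05 open 27.8
turn about tool x: -0.032
level rotvec [-0.0318  0.0028  0.0017]
tip nominal [526.5 -37.5  80.4] px [282.1 200.6] target px [281.7 202. ]
[-0.11522069 -0.01057367  0.10852936]
```

View pics/w13c.png

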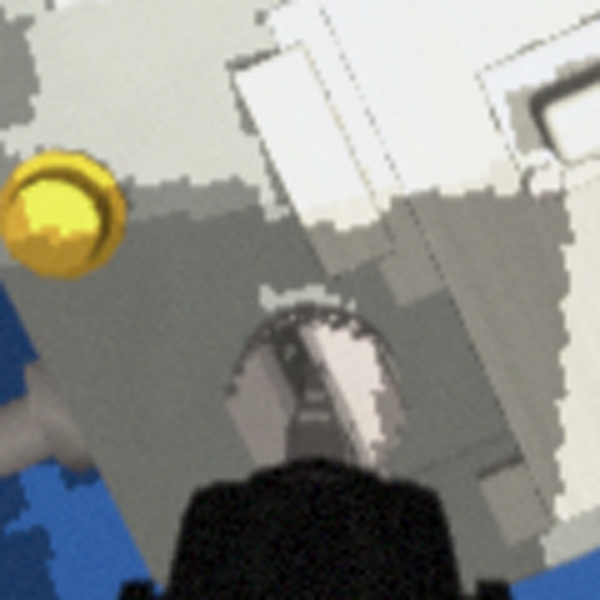

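Fastener a is at its stop: the moment rose from 0.063 to 0.109 and the slot is parallel to the guides. Next is b.

Call:
step_arm(rows=[[-2, 0, 0, -0.15, 0, 0], [-20, 0, 0, 0, 0, 0], [-15, 0, 0, -0.18, 0, 0], [0, 0, 0, -0.18, 0, 0], [0, 0, 0, -0.18, 0, 0], [0, 0, 0, -0.18, 0, 0]])

```text
t: 14.55
eef_pos: [526.3, -37.1, 253.1]
tcp_rot: [-1.267, 1.567, -0.594]
ft_force: [0.4, -0.4, -2.3]
opening: 0.294
```

```bash
python3 - <<'E'
from h import *
go([513.5,42,255],1.65);plan([513.5,42,255],1.65,7)
E
```

```text
t 14.55 pos [526.3 -37.1 253.1] zang 0.6726 tilt x [ 0.0029 -0.002  -1.    ] delta tool [-2.1 69.8 39.3] F [ 0.4 -0.4 -2.3] q6 -0.87 open 28.0
turn about tool x: -0.977
[-0. 10.  6.] -0.14
[-0.  9.  7.] -0.14
[-0.  8.  8.] -0.14
[-0.  7.  9.] -0.14
[-0.  5. 10.] -0.14
[-0.  4. 11.] -0.14
[-0.  3. 11.] -0.14
```

Call:
step_arm(rows=[[0, 10, 6, -0.14, 0, 0], [0, 9, 7, -0.14, 0, 0], [0, 8, 8, -0.14, 0, 0], [0, 7, 9, -0.14, 0, 0], [0, 5, 10, -0.14, 0, 0], [0, 4, 11, -0.14, 0, 0], [0, 3, 11, -0.13, 0, 0], [0, 0, 0, 0, 0, 0]])

```text
t: 15.55
eef_pos: [511.2, 43.7, 252.7]
tcp_rot: [-2.111, 1.567, -0.409]
ft_force: [-1.1, -0.1, -1.3]
opening: 0.3
```

```bash
python3 - <<'E'
from h import *
look('w14',[513.5,42,250],1.65,(200,120,360,240));
E
```

```text
t 15.55 pos [511.2  43.7 252.7] zang 1.7024 tilt x [ 0.0035 -0.0015 -1.    ] delta tool [ 2.7 -2.  -2. ] F [-1.1 -0.1 -1.3] q6 -1.74 open 28.6
turn about tool x: 0.052
level rotvec [ 0.0524 -0.0019  0.0034]
tip nominal [511.7  43.5 118. ] px [281.8 199.1] target px [279.9 191.2]
```

View pics/w14c.png

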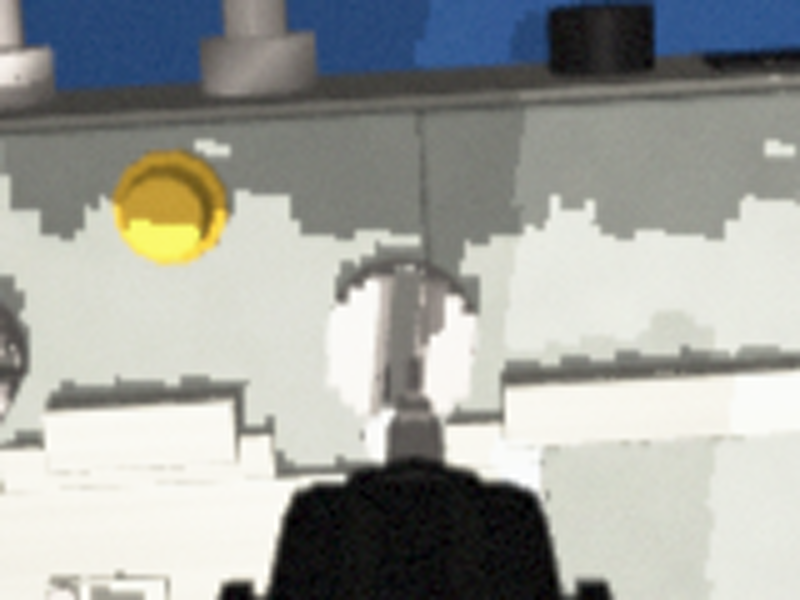

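```bash
python3 - <<'E'
from h import *
q=np.load('pics/last.npy');s={'eef_pos':q[:3],'tcp_rot':q[3:]}
f=lambda x,y:ray('wrist',(200+x/5,120+y/5),86.5,s)
c=f(403,340);a=f(405,270);b=f(401,395);d=b-a;an=np.arctan2(d[1],d[0]);print(c,an)
print('diam',np.linalg.norm(f(327,340)-f(479,340)))
zt=an+np.pi/2; go([c[0],c[1],232],zt);lvl(zt)
E
```

```text
[510.68319827  42.2190168   86.5       ] 0.09957367436579635
diam 25.72420516111981
t 15.60 pos [511.4  43.4 252.8] zang 1.7000 tilt x [ 0.0037 -0.0016 -1.    ] delta tool [20.8  0.9 -1. ] F [-0.2 -0.5 -1. ] q6 -1.74 open 28.0
turn about tool x: 0.030
level rotvec [ 0.0296 -0.002   0.0035]
```

Call:
step_arm(rows=[[6, 0, -1, 0.03, -0.002, 0.003], [8, 0, 0, 0, 0, 0], [2, 0, 0, 0, 0, 0], [0, 0, 0, 0, 0, 0]])

```text
t: 16.1
eef_pos: [511.7, 41.2, 235.1]
tcp_rot: [1.311, 1.57, 2.974]
ft_force: [-0.7, 0.2, -1.6]
opening: 0.291
```

```bash
python3 - <<'E'
from h import *
look('w15',[512,42.3,214.5],1.67,(240,140,320,220),7)
E
```

```text
t 16.10 pos [511.7  41.2 235.1] zang 1.6634 tilt x [-4.e-04  1.e-04 -1.e+00] delta tool [20.6 -0.4  1.1] F [-0.7  0.2 -1.6] q6 -1.71 open 27.7
turn about tool x: -0.007
level rotvec [-0.0066  0.0001 -0.0004]
tip nominal [511.7  41.2 100.4] px [281.8 199.1] target px [283.2 195.2]
```

View pics/w15c.png

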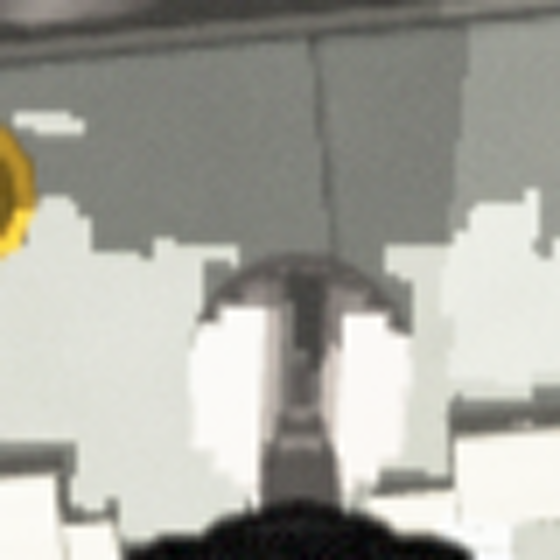

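Call:
step_arm(rows=[[6, 0, 0.5, 0, 0, 0], [8, 0, 0, 0, 0, 0], [5, 0, 0, 0, 0, 0], [0, 0, 0, 0, 0, 0]])

```text
t: 16.65
eef_pos: [511.6, 41.8, 214.8]
tcp_rot: [1.286, 1.57, 2.95]
ft_force: [-1.0, -0.0, -0.7]
opening: 0.29
```

```bash
python3 - <<'E'
from h import *
go([512,42.3,214.5],1.67)
E
```

```text
t 16.65 pos [511.6  41.8 214.8] zang 1.6635 tilt x [-4.e-04  1.e-04 -1.e+00] delta tool [ 0.3 -0.4  0.5] F [-1.  -0.  -0.7] q6 -1.71 open 27.6
turn about tool x: -0.007
```

Call:
step_arm(rows=[[0, 0, 0, 0.18, 0, 0], [0, 0, 0, 0.18, 0, 0], [0, 0, 0, 0.18, 0, 0], [0, 0, 0, 0.18, 0, 0], [0, 0, 0, 0.18, 0, 0]])

```text
t: 17.27
eef_pos: [511.4, 41.2, 214.9]
tcp_rot: [-3.024, 1.569, -2.287]
ft_force: [0.7, 0.3, -2.4]
opening: 0.291
```

```bash
python3 - <<'E'
from h import *
go([512,42.3,214.5]);lvl(-0.23);print(env.state()['moment'])
E
```

```text
t 17.27 pos [511.4  41.2 214.9] zang 0.7370 tilt x [-0.0013 -0.0015 -1.    ] delta tool [0.4 0.5 1.2] F [ 0.7  0.3 -2.4] q6 -0.78 open 27.7
level rotvec [ 0.967  -0.0017  0.0011]
[ 0.33221448 -0.14780333  0.03032832]
```

Call:
step_arm(rows=[[0, 0, 0, 0.18, 0, 0], [0, 0, 0, 0.18, 0, 0], [0, 0, 0, 0.18, 0, 0], [0, 0, 0, 0.18, 0, 0], [0, 0, 0, 0.18, 0, 0], [0, 0, 0, 0.03, 0, 0], [0, 0, 0, 0, 0, 0]])

```text
t: 18.15
eef_pos: [511.6, 41.7, 214.9]
tcp_rot: [-2.244, 1.569, -2.464]
ft_force: [-0.4, -0.4, -1.7]
opening: 0.294
```

```bash
python3 - <<'E'
from h import *
look('w16',[512,42.3,214.5],-0.23,(220,120,340,240));print(env.state()['moment'])
E
```

```text
t 18.15 pos [511.6  41.7 214.9] zang -0.2203 tilt x [-1.1e-03 -9.0e-04 -1.0e+00] delta tool [0.4 0.7 0.3] F [-0.4 -0.4 -1.7] q6 0.17 open 27.9
turn about tool x: 0.010
level rotvec [ 0.0097 -0.0009  0.0011]
tip nominal [511.4  41.5  80.2] px [282.1 200.5] target px [282.6 201.7]
[ 0.03792004 -0.15671267  0.14243232]
```

View pics/w16c.png

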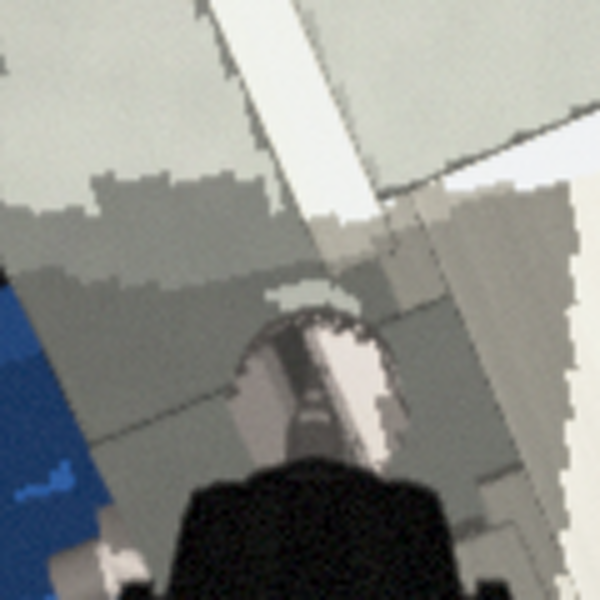

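Fastener b is at its stop too (moment 0.142, slot parallel to the guides). Next I lift, fit the unit frame, and go to the cover bar, looking at all the fasteners on the way.

Call:
step_arm(rows=[[-2, 0, 0, -0.15, 0, 0], [-20, 0, 0, 0, 0, 0], [-30, 0, 0, 0.18, 0, 0], [-30, 0, 0, 0.18, 0, 0], [-20, 0, 0, 0.18, 0, 0], [0, 0, 0, 0.18, 0, 0]])

```text
t: 18.95
eef_pos: [511.7, 41.6, 320.7]
tcp_rot: [-1.279, 1.57, -2.07]
ft_force: [-0.2, 0.3, -0.9]
opening: 0.294
```

```bash
cat >> h.py <<'E'
W=np.array([[526.4,-36.9],[511.7,42.1],[673.6,26.5]]);U=np.array([[-115,77],[-35,77],[-80,-77.]])
_wc=W.mean(0);_uc=U.mean(0);_a=W-_wc;_b=U-_uc
yaw=np.arctan2((_b[:,0]*_a[:,1]-_b[:,1]*_a[:,0]).sum(),(_b*_a).sum())
Rm=np.array([[np.cos(yaw),-np.sin(yaw)],[np.sin(yaw),np.cos(yaw)]])
def u2w(x,y): return Rm@(np.array([x,y])-_uc)+_wc
def w2u(p): return Rm.T@(np.asarray(p)[:2]-_wc)+_uc
E
python3 - <<'E'
from h import *
print(yaw,u2w(0,0),[(u2w(*u)-w).round(1) for u,w in zip(U,W)])
p=u2w(-120,0);go([*p,290],yaw-np.pi);plan([*p,290],yaw-np.pi,5)
E
```

```text
1.7563609544913301 [581.64757919  90.65267626] [array([0.8, 0.3]), array([ 0.7, -0.1]), array([-1.5, -0.3])]
t 18.95 pos [511.7  41.6 320.7] zang -0.7909 tilt x [-5.e-04 -9.e-04 -1.e+00] delta tool [ 30.7  17.  113.7] F [-0.2  0.3 -0.9] q6 0.74 open 27.9
turn about tool x: 0.594
[ 6.  3. 23.] 0.119
[ 6.  6. 22.] 0.119
[ 6.  9. 21.] 0.119
[ 6. 11. 20.] 0.119
[ 6. 13. 19.] 0.119
```

Call:
step_arm(rows=[[0, 3, 23, 0.122, 0, 0], [0, 6, 22, 0.122, 0, 0], [0, 9, 21, 0.122, 0, 0], [0, 11, 20, 0.122, 0, 0], [0, 11, 16, 0.122, 0, 0], [0, 0, 0, 0, 0, 0]])

```text
t: 19.7
eef_pos: [601.9, -28.2, 321.9]
tcp_rot: [0.611, 1.569, -0.795]
ft_force: [-0.5, 0.2, -2.1]
opening: 0.294
```

```bash
python3 - <<'E'
from h import *
p=u2w(-110,0);look('w17',[*p,290],yaw-np.pi,(100,80,420,260),2.5)
E
```

```text
t 19.70 pos [601.9 -28.2 321.9] zang -1.4066 tilt x [ 0.001  -0.0011 -1.    ] delta tool [ 31.9   1.8 -10.6] F [-0.5  0.2 -2.1] q6 1.25 open 27.9
turn about tool x: -0.021
level rotvec [-0.0214  0.0012 -0.0008]
tip nominal [602.1 -28.3 187.2] px [283.1 200.4] target px [272.3 173.2]
```

View pics/w17.png

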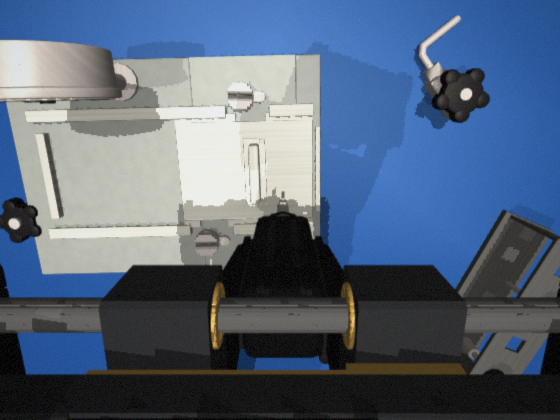

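View pics/w17c.png

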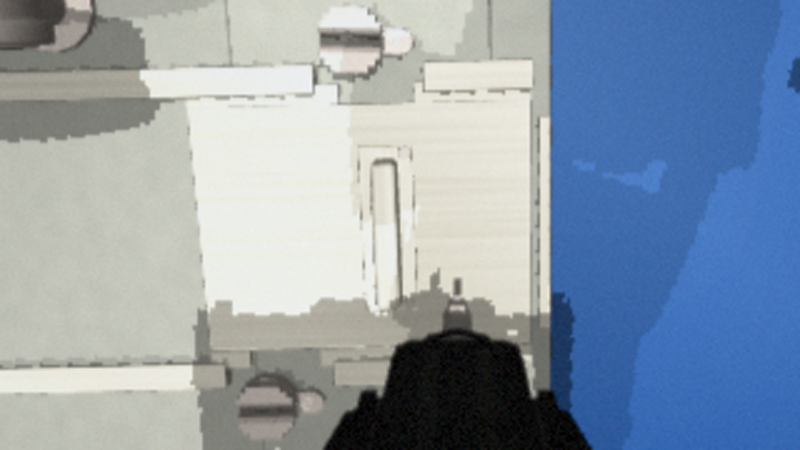

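The picture shows c (240,95) and b (206,241) open, with their arms pointing to the unit's −x. The cover bar's top runs from (253,145) to (257,202).

```bash
python3 - <<'E'
from h import *
q=np.load('pics/last.npy');s={'eef_pos':q[:3],'tcp_rot':q[3:]}
f=lambda x,y,z:ray('wrist',(100+x/2.5,80+y/2.5),z,s)
a=f(145,70,80);b=f(530,60,80);d=a-b;print('yaw guide',np.arctan2(d[1],d[0]))
for n,p in [('bar top far L',(373,162)),('far R',(397,160)),('near L',(378,308)),('near R',(402,298))]:
    w=f(*p,94);print(n,w.round(1),w2u(w).round(1))
print('c head',f(350,42,86.5),'b head',f(268,405,86.5),w2u(f(350,42,86.5)),w2u(f(268,405,86.5)))
E
```

```text
yaw guide 1.7605681563782092
bar top far L [627.7   9.4  94. ] [-88.3 -30.2]
far R [6.3e+02 2.0e-01 9.4e+01] [-97.8 -30.8]
near L [569.  -1.  94.] [-87.7  29.3]
near R [574.8 -10.   94. ] [-97.7  25.3]
c head [671.106324    25.25839098  86.5       ] b head [516.1796026   39.86313067  86.5       ] [-80.77688376 -75.85759435] [-37.83866279  73.7147848 ]
```

Call:
step_arm(rows=[[20, 2, -6, -0.021, 0.001, 0], [40, 0, 0, 0, 0, 0], [30, 0, 0, 0, 0, 0], [8, 0, 0, 0, 0, 0], [0, 0, 0, 0, 0, 0]])

```text
t: 20.38
eef_pos: [600.4, -18.7, 224.1]
tcp_rot: [1.415, 1.568, 0.05]
ft_force: [0.1, 0.5, -1.5]
opening: 0.294
```

```bash
python3 - <<'E'
from h import *
p=u2w(-112,0);look('w18',[*p,218],yaw-np.pi,(200,120,360,240),5);print(w2u(env.state()['eef_pos']))
E
```

```text
t 20.38 pos [600.4 -18.7 224.1] zang -1.3650 tilt x [ 3.1e-03  2.0e-04 -1.0e+00] delta tool [6.1 1.7 1.1] F [ 0.1  0.5 -1.5] q6 1.22 open 27.9
turn about tool x: 0.020
level rotvec [ 0.0202  0.0005 -0.0031]
tip nominal [600.8 -18.7  89.4] px [283.1 200.4] target px [284.4 197.8]
[-111.05247705    1.61985851]
```

View pics/w18c.png

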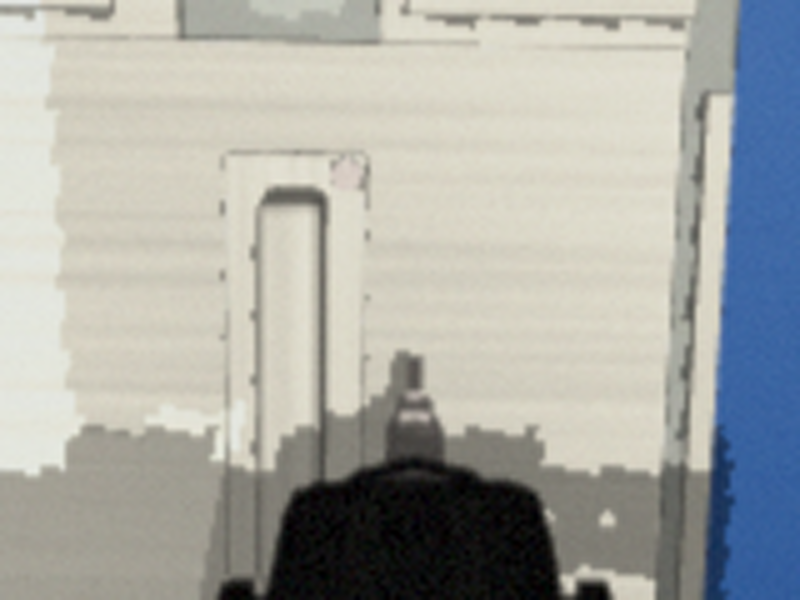

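Call:
step_arm(rows=[[5, 0, 0, 0.02, 0, -0.003], [0, 0, -6, 0, 0, 0], [0, 0, -6, 0, 0, 0], [0, 0, -6, 0, 0, 0], [0, 0, -6, 0, 0, 0]])

```text
t: 21.05
eef_pos: [596.6, 6.1, 221.8]
tcp_rot: [1.085, 1.566, -0.301]
ft_force: [0.2, -0.9, -2.3]
opening: 0.293
```

```bash
python3 - <<'E'
from h import *
p=u2w(-112,0);look('w19',[*p,218],yaw-np.pi,(200,120,360,240),5);print(w2u(env.state()['eef_pos']),env.state()['moment'])
E
```

```text
t 21.05 pos [596.6   6.1 221.8] zang -1.3859 tilt x [ 0.0049 -0.0015 -1.    ] delta tool [ 3.9  0.9 26.1] F [ 0.2 -0.9 -2.3] q6 1.29 open 27.9
turn about tool x: -0.001
level rotvec [-0.0007  0.0024 -0.0046]
tip nominal [597.3   5.9  87.1] px [283.1 200.4] target px [316.6 199.8]
[-85.22332973   0.9726614 ] [-0.01083411  0.05290898  0.05841388]
```

View pics/w19c.png

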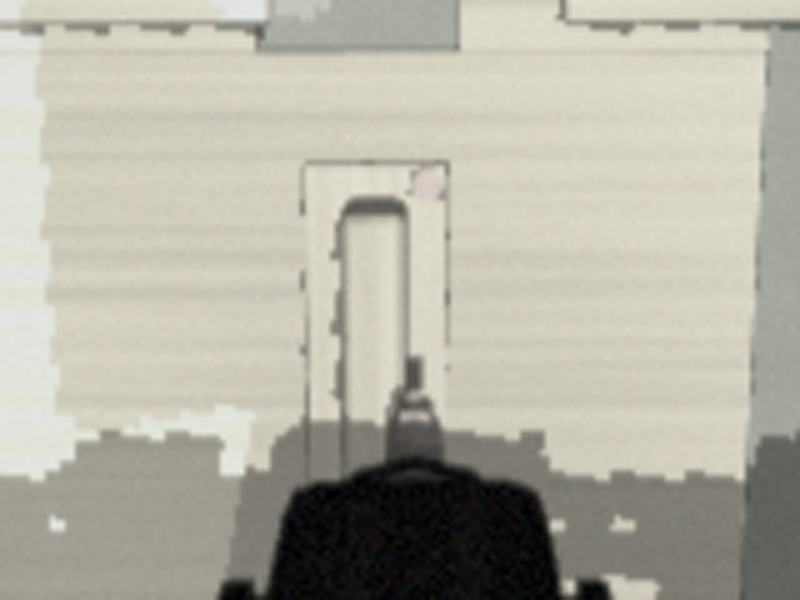

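Call:
step_arm(rows=[[3, 0, -12, 0, 0.002, -0.004], [0, 0, -14, 0, 0, 0], [0, 0, -14, 0, 0, 0], [0, 0, -14, 0, 0, 0], [0, 0, -14, 0, 0, 0]])

```text
t: 21.72
eef_pos: [583.2, 77.6, 218.8]
tcp_rot: [0.84, 1.57, -0.546]
ft_force: [0.4, -1.7, -0.5]
opening: 0.293
```

```bash
python3 - <<'E'
from h import *
p=u2w(36,0);look('w20',[*p,218],yaw-np.pi,(200,120,360,240),5);print(w2u(env.state()['eef_pos']),env.state()['moment'])
E
```

```text
t 21.73 pos [583.2  77.6 218.8] zang -1.3857 tilt x [ 9.e-04 -6.e-04 -1.e+00] delta tool [  0.8   0.8 -49.1] F [ 0.4 -1.7 -0.5] q6 1.41 open 27.9
turn about tool x: -0.000
level rotvec [-0.0005  0.0007 -0.0008]
tip nominal [583.3  77.5  84.1] px [283.1 200.4] target px [218.4 200.3]
[-11.58309657   0.97086165] [ 0.07725048  0.01657806 -0.0214102 ]
```

View pics/w20c.png

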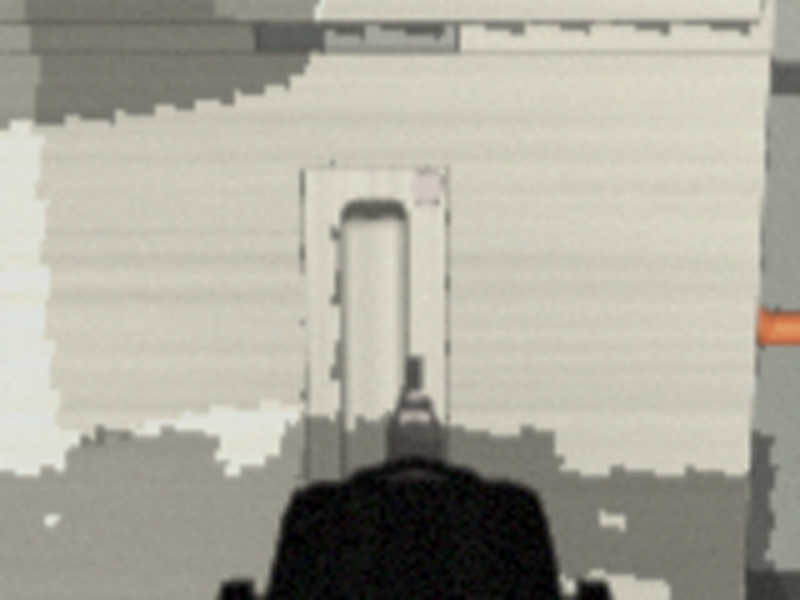

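The cover slides with the blade against the bar, with under 2 N on the wrist. I'll keep going, slowing near the stop.

Call:
step_arm(rows=[[0, 0, -12, 0, 0, 0], [0, 0, -12, 0, 0, 0], [0, 0, -8, 0, 0, 0], [0, 0, -5, 0, 0, 0]])

```text
t: 22.28
eef_pos: [575.5, 118.0, 218.8]
tcp_rot: [1.23, 1.57, -0.155]
ft_force: [-0.2, -1.1, -1.1]
opening: 0.296
```

```bash
python3 - <<'E'
from h import *
p=u2w(36,0);go([*p,218],yaw-np.pi);print(w2u(env.state()['eef_pos']),env.state()['moment'])
E
```

```text
t 22.27 pos [575.5 118.  218.8] zang -1.3847 tilt x [ 5.e-04 -1.e-04 -1.e+00] delta tool [ 0.8  1.  -8. ] F [-0.2 -1.1 -1.1] q6 1.47 open 28.1
turn about tool x: 0.001
[28.02672619  1.02692972] [-4.97696912e-01 -9.41835806e-02 -3.45309614e-05]
```

Call:
step_arm(rows=[[0, 0, -4, 0, 0, 0], [0, 0, -3, 0, 0, 0]])

```text
t: 22.52
eef_pos: [574.2, 125.2, 218.8]
tcp_rot: [0.993, 1.57, -0.392]
ft_force: [0.0, -1.5, -0.3]
opening: 0.295
```

Call:
step_arm(rows=[[0, 0, -3, 0, 0, 0], [0, 0, -2, 0, 0, 0]])

```text
t: 22.78
eef_pos: [573.9, 126.9, 218.9]
tcp_rot: [0.053, 1.563, -1.33]
ft_force: [1.4, -11.0, -0.7]
opening: 0.295
```

```bash
python3 - <<'E'
from h import *
p=u2w(36,0);look('w21',[*p,218],yaw-np.pi,(100,80,420,260),2.5);print(w2u(env.state()['eef_pos']),env.state()['moment'])
E
```

```text
t 22.77 pos [573.9 126.9 218.9] zang -1.3832 tilt x [ 0.0018 -0.0074 -1.    ] delta tool [0.9 0.9 1.1] F [  1.4 -11.   -0.7] q6 1.50 open 28.1
turn about tool x: 0.002
level rotvec [ 0.002   0.0076 -0.0004]
tip nominal [574.2 125.9  84.2] px [283.1 200.4] target px [283.2 200.2]
[37.15644372  0.87817688] [-3.32337421 -0.45866875  0.01524589]
```

View pics/w21c.png

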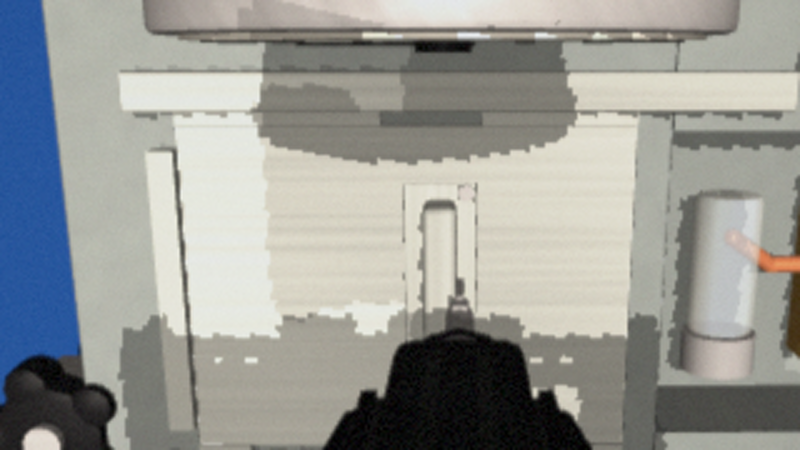

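The wrist force rose to 11 N at the nominal end position, and the plate's edge lies against the stop bar. I'll back off, lift, and go back to the rack.

Call:
step_arm(rows=[[0, 0, 5, 0, 0, 0], [0, 0, 5, 0, 0, 0], [-20, 0, 0, 0, 0.004, 0], [-40, 0, 0, 0, 0, 0], [-40, 0, 0, 0, 0, 0], [-15, 0, 0, 0, 0, 0], [0, 0, 0, 0, 0, 0]])

```text
t: 23.7
eef_pos: [575.3, 116.9, 335.2]
tcp_rot: [-1.621, 1.568, -3.006]
ft_force: [0.4, -1.1, -2.5]
opening: 0.293
```

```bash
python3 - <<'E'
from h import *
p=[450.3,-323,340];look('w22',p,-1.805,(100,80,420,260),2.5);plan(p,-1.805,10)
E
```

```text
t 23.70 pos [575.3 116.9 335.2] zang -1.3852 tilt x [-3.e-03 -4.e-04 -1.e+00] delta tool [  -4.2 -204.   409.3] F [ 0.4 -1.1 -2.5] q6 1.47 open 27.8
turn about tool x: 0.420
level rotvec [0.4198 0.0005 0.003 ]
tip nominal [574.9 116.9 200.5] px [283.1 200.4] target px [622.8 338.6]
[ -1. -20.  41.] 0.042
[ -1. -19.  42.] 0.042
[ -1. -17.  42.] 0.042
[ -1. -15.  43.] 0.042
[ -1. -13.  44.] 0.042
[ -1. -11.  44.] 0.042
[ -1. -10.  45.] 0.042
[-1. -8. 45.] 0.042
[-1. -6. 45.] 0.042
[-1. -4. 46.] 0.042
```

View pics/w22.png

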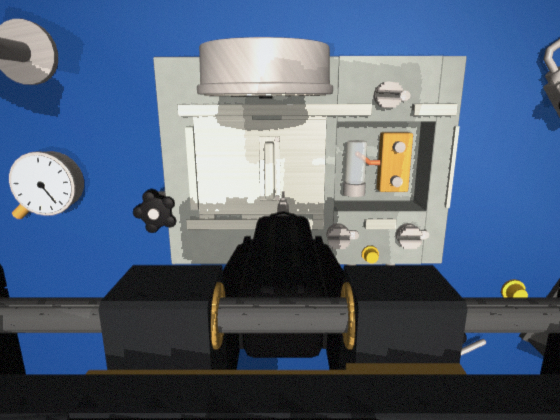

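All three fastener arms point to the unit's −x (390,95), (340,236), (410,236). The service compartment is open and the yellow cap (371,254) is in place. On to the rack.

Call:
step_arm(rows=[[-1, -20, 41, 0.042, 0, 0], [-1, -19, 42, 0.042, 0, 0], [-1, -17, 42, 0.042, 0, 0], [-1, -15, 43, 0.042, 0, 0], [-1, -13, 44, 0.042, 0, 0], [-1, -11, 44, 0.042, 0, 0], [-1, -10, 45, 0.042, 0, 0], [-1, -8, 35, 0.042, 0, 0]])

```text
t: 24.75
eef_pos: [469.6, -231.6, 328.5]
tcp_rot: [-1.679, 1.546, 2.877]
ft_force: [0.4, 0.4, -0.8]
opening: 0.292
```

```bash
python3 - <<'E'
from h import *
p=[450.3,-323,340];go(p,-1.805);lvl(-1.805)
E
```

```text
t 24.75 pos [ 469.6 -231.6  328.5] zang -1.7275 tilt x [-0.0241  0.0065 -0.9997] delta tool [-11.6  -5.1  93.2] F [ 0.4  0.4 -0.8] q6 1.15 open 27.7
turn about tool x: 0.078
level rotvec [ 0.0776 -0.0017  0.0249]
```

Call:
step_arm(rows=[[-5, -2, 20, 0.078, -0.001, 0.024], [-5, 0, 25, 0, 0, 0], [-3, 0, 20, 0, 0, 0], [0, 0, 10, 0, 0, 0], [0, 0, 0, 0, 0, 0]])

```text
t: 25.38
eef_pos: [448.9, -308.3, 334.5]
tcp_rot: [-2.091, 1.559, 2.38]
ft_force: [0.2, 0.7, -2.2]
opening: 0.293
```

```bash
python3 - <<'E'
from h import *
p=[450.3,-323,340];look('w23',p,-1.805,(200,120,360,240),5)
E
```

```text
t 25.38 pos [ 448.9 -308.3  334.5] zang -1.8121 tilt x [-0.0084  0.008  -0.9999] delta tool [-5.7  4.8 13.9] F [ 0.2  0.7 -2.2] q6 1.09 open 27.9
turn about tool x: -0.007
level rotvec [-0.0071 -0.0058  0.0101]
tip nominal [ 447.8 -307.2  199.8] px [283.3 200.1] target px [297.7 165.3]
```

View pics/w23.png

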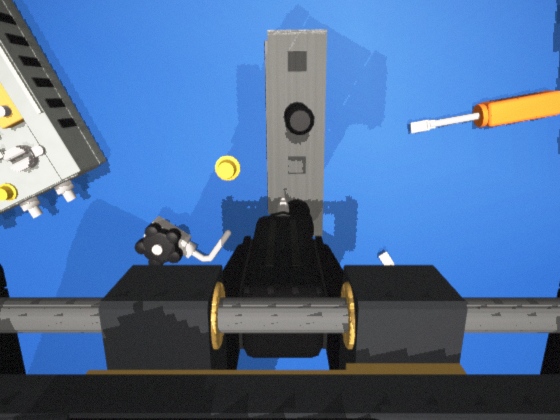

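The hole shows at (297,165), where the recorded grasp pose predicts it.

Call:
step_arm(rows=[[0, 5, 14, -0.007, -0.006, 0.01], [10, 0, 0, 0, 0, 0], [30, 0, 0, 0, 0, 0], [30, 0, 0, 0, 0, 0], [0, 0, 0, 0, 0, 0]])

```text
t: 26.05
eef_pos: [451.2, -322.0, 261.2]
tcp_rot: [1.276, 1.57, -0.525]
ft_force: [-0.1, 0.8, -1.7]
opening: 0.293
```

```bash
python3 - <<'E'
from h import *
p=[450.3,-323,152];look('w24',p,-1.805,(220,120,340,240),5)
E
```

```text
t 26.05 pos [ 451.2 -322.   261.2] zang -1.8019 tilt x [ 7.e-04 -4.e-04 -1.e+00] delta tool [109.2  -0.8   1.2] F [-0.1  0.8 -1.7] q6 1.06 open 27.9
turn about tool x: 0.003
level rotvec [ 0.0031  0.0002 -0.0007]
tip nominal [ 451.3 -322.   126.5] px [283.3 200.1] target px [284.6 189. ]
```

View pics/w24c.png

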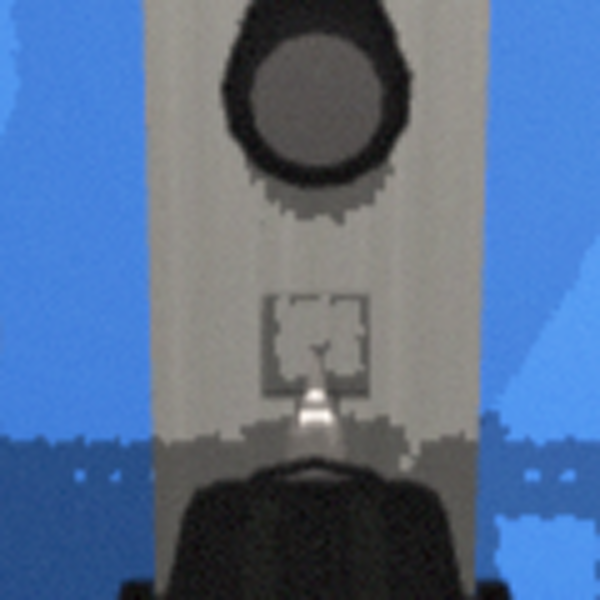

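Call:
step_arm(rows=[[15, -0.5, 1, 0, 0, 0], [25, 0, 0, 0, 0, 0], [25, 0, 0, 0, 0, 0], [20, 0, 0, 0, 0, 0], [8, 0, 0, 0, 0, 0], [0, 0, 0, 0, 0, 0]])

```text
t: 26.85
eef_pos: [452.7, -324.7, 169.2]
tcp_rot: [1.08, 1.56, -0.722]
ft_force: [-0.7, -0.1, -1.4]
opening: 0.288
```

```bash
python3 - <<'E'
from h import *
p=[450.3,-323,149.9];go(p,-1.805);lvl(-1.805)
E
```

```text
t 26.85 pos [ 452.7 -324.7  169.2] zang -1.8014 tilt x [ 0.0081 -0.0071 -0.9999] delta tool [19.3 -2.9 -1.2] F [-0.7 -0.1 -1.4] q6 1.06 open 27.3
turn about tool x: 0.004
level rotvec [ 0.0036  0.005  -0.0095]
```

Call:
step_arm(rows=[[6, -3, -1, 0.003, 0.005, -0.009], [8, 0, 0, 0, 0, 0], [4, 0, 0, 0, 0, 0], [0, 0, 0, 0, 0, 0]])

```text
t: 27.35
eef_pos: [450.4, -323.4, 151.5]
tcp_rot: [1.143, 1.568, -0.662]
ft_force: [-0.0, 0.4, -1.1]
opening: 0.295
```

```bash
python3 - <<'E'
from h import *
p=[450.3,-323,149.9];go(p,-1.805);lvl(-1.805)
E
```

```text
t 27.35 pos [ 450.4 -323.4  151.5] zang -1.8046 tilt x [ 0.002  -0.0015 -1.    ] delta tool [ 1.6 -0.2 -0.4] F [-0.   0.4 -1.1] q6 1.06 open 28.1
turn about tool x: 0.000
level rotvec [ 0.0004  0.001  -0.0023]
```

Call:
step_arm(rows=[[1.5, 0, 0, 0, 0, 0], [0, 0, 0, 0, 0, 0]])

```text
t: 27.6
eef_pos: [450.5, -323.5, 150.2]
tcp_rot: [1.128, 1.568, -0.677]
ft_force: [-0.7, 0.6, -1.1]
opening: 0.292
```

Call:
step_arm(rows=[[0, 0, 0, 0, 0, 0], [0, 0, 0, 0, 0, 0], [0, 0, 0, 0, 0, 0], [0, 0, 0, 0, 0, 0], [0, 0, 0, 0, 0, 0]], grip=60)

```text
t: 28.22
eef_pos: [450.8, -323.8, 150.8]
tcp_rot: [1.109, 1.566, -0.696]
ft_force: [-0.1, -0.5, 0.2]
opening: 0.629
```

```bash
python3 - <<'E'
from h import *
go([450.3,-323,149.9],-1.805);print(env.state()['opening'])
E
```

```text
t 28.23 pos [ 450.8 -323.8  150.8] zang -1.8045 tilt x [ 0.0034 -0.0028 -1.    ] delta tool [ 0.9 -0.7 -0.6] F [-0.1 -0.5  0.2] q6 1.06 open 59.8
turn about tool x: 0.000
0.6288898844640154
```

Released. I'll rise straight up, back off, then check.

Call:
step_arm(rows=[[-15, 0, 0, 0, 0, 0], [-30, 0, 0, 0, 0, 0], [-45, 0, 0, 0, 0, 0], [-50, 0, 0, 0, 0, 0], [-30, 0, 0, 0, 0, 0], [0, -40, 20, 0, 0, 0], [0, -40, 20, 0, 0, 0], [0, 0, 0, 0, 0, 0]])

```text
t: 29.22
eef_pos: [360.8, -343.3, 334.1]
tcp_rot: [0.997, 1.56, -0.806]
ft_force: [0.5, 0.0, 0.8]
opening: 0.634
```

```bash
python3 - <<'E'
from h import *
go([450,-323,300])
for n in ['scene','top','wrist']:
    im=env.read_camera(n);cv2.imwrite(f'pics/{n}9.png',im[:,:,::-1])
crop('pics/scene9.png','pics/sc9.png',100,170,400,345,2.6)
crop('pics/top9.png','pics/tp9.png',175,140,430,300,3)
E
```

```text
t 29.23 pos [ 360.8 -343.3  334.1] zang -1.8032 tilt x [ 0.0074 -0.0077 -0.9999] delta tool [ 34.6  81.9 -40.5] F [0.5 0.  0.8] q6 0.91 open 60.3
```

View pics/sc9.png

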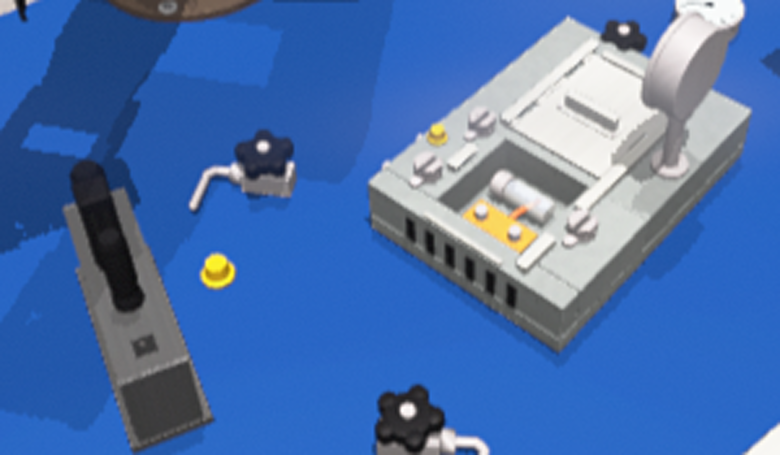

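View pics/tp9.png

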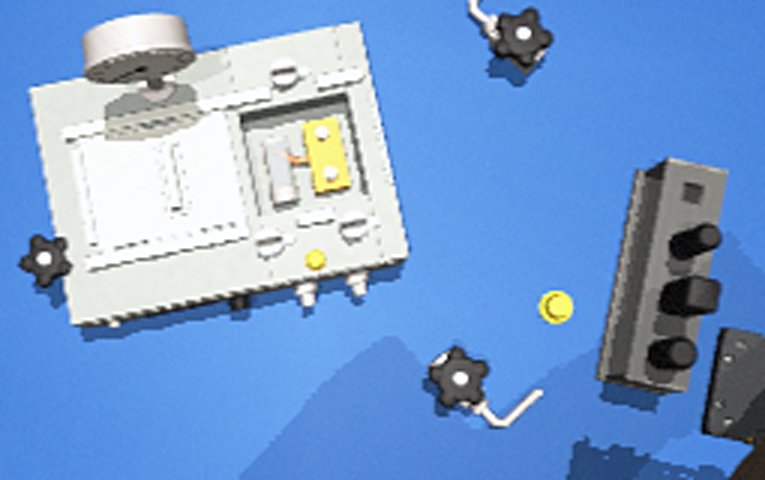

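View pics/wrist9.png

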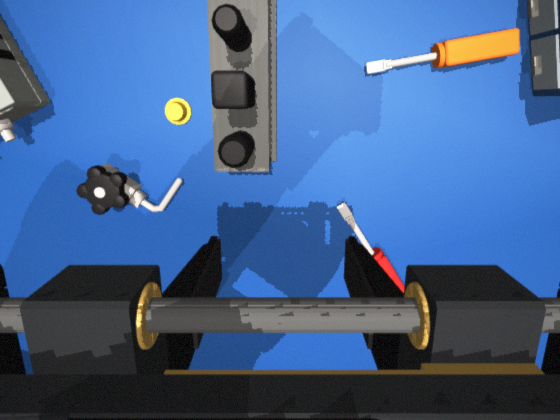

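```bash
python3 - <<'E'
from h import *
im=cv2.imread('pics/w22.png')
A=cv2.resize(im[75:215,180:340],None,fx=3.6,fy=3.6,interpolation=cv2.INTER_CUBIC)
cv2.imwrite('pics/w22a.png',A)
B=[cv2.resize(im[y-22:y+22,x-26:x+26],None,fx=5,fy=5,interpolation=cv2.INTER_CUBIC) for x,y in [(390,95),(340,236),(410,236)]]
cv2.imwrite('pics/w22b.png',np.hstack(B))
E
```

```text
(no output)
```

View pics/w22a.png

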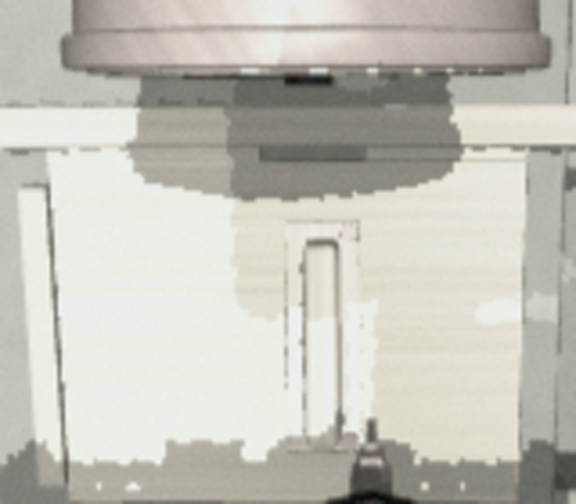

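View pics/w22b.png

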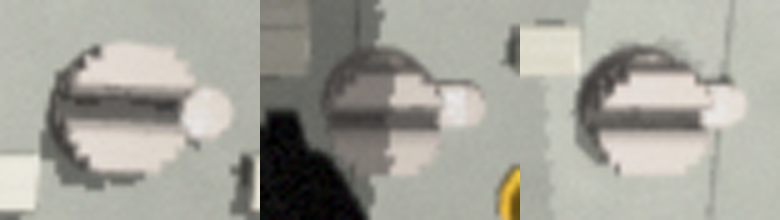

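The rack, both other drivers, caps and valves look as they did. However, c's slot looks slightly tilted (about 0.04 rad), and c's moment never clearly showed the stop. I'll fly over for a closer look before handing in.

```bash
python3 - <<'E'
from h import *
go([673.5,26.5,290],yaw-np.pi);plan([673.5,26.5,300],yaw-np.pi,10);lvl(yaw-np.pi)
E
```

```text
t 29.38 pos [ 363.  -343.1  333.2] zang -1.8012 tilt x [ 0.0073 -0.007  -0.9999] delta tool [  42.9  217.5 -430.9] F [-1.   0.  -1.2] q6 0.91 open 59.8
turn about tool x: -0.416
[  3.  22. -43.] -0.042
[  3.  24. -42.] -0.042
[  3.  25. -41.] -0.042
[  3.  27. -40.] -0.042
[  3.  29. -39.] -0.042
[  3.  30. -38.] -0.042
[  3.  32. -36.] -0.042
[  3.  33. -35.] -0.042
[  3.  35. -34.] -0.042
[  3.  36. -32.] -0.042
level rotvec [-0.4159  0.0069 -0.0075]
```

Call:
step_arm(rows=[[0, 22, -43, -0.042, 0.006, -0.007], [0, 24, -42, -0.042, 0, 0], [0, 25, -41, -0.042, 0, 0], [0, 27, -40, -0.042, 0, 0], [0, 29, -39, -0.042, 0, 0], [0, 30, -38, -0.042, 0, 0], [0, 32, -36, -0.042, 0, 0], [0, 33, -35, -0.042, 0, 0]])

```text
t: 30.38
eef_pos: [622.2, -32.8, 332.8]
tcp_rot: [2.934, 1.569, 1.483]
ft_force: [0.7, -1.4, -0.1]
opening: 0.632
```

```bash
python3 - <<'E'
from h import *
go([673.5,26.5,295],yaw-np.pi);lvl(yaw-np.pi)
E
```

```text
t 30.38 pos [622.2 -32.8 332.8] zang -1.4510 tilt x [ 1.0e-04  1.5e-03 -1.0e+00] delta tool [ 37.9  58.  -52.6] F [ 0.7 -1.4 -0.1] q6 1.29 open 60.1
turn about tool x: -0.066
level rotvec [-0.0658 -0.0015 -0.0004]
```

Call:
step_arm(rows=[[10, 15, -20, -0.06, 0, 0], [15, 15, -15, 0, 0, 0], [10, 8, -8, 0, 0, 0], [0, 0, 0, 0, 0, 0], [0, 0, 0, 0, 0, 0]])

```text
t: 31.0
eef_pos: [656.4, 22.5, 294.2]
tcp_rot: [-2.392, 1.568, 2.505]
ft_force: [0.3, -0.3, 0.3]
opening: 0.631
```

```bash
python3 - <<'E'
from h import *
look('w30',[673.5,26.5,295],yaw-np.pi,(220,130,340,220),6)
E
```

```text
t 31.00 pos [656.4  22.5 294.2] zang -1.3860 tilt x [-0.0025  0.0019 -1.    ] delta tool [-0.8 17.6 -0.7] F [ 0.3 -0.3  0.3] q6 1.32 open 60.1
turn about tool x: -0.001
level rotvec [-0.0008 -0.0023  0.0021]
tip nominal [656.   22.8 159.5] px [283.1 200.4] target px [282.7 161.7]
```

View pics/w30.png

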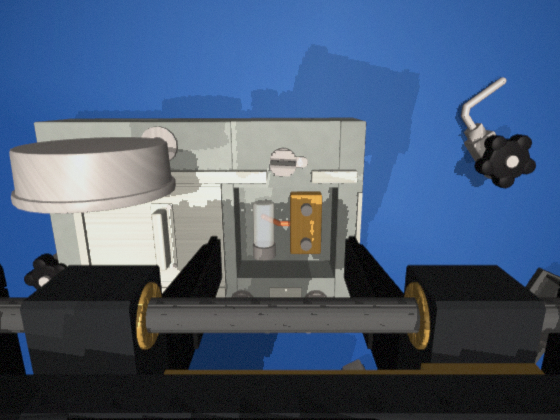

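View pics/w30c.png

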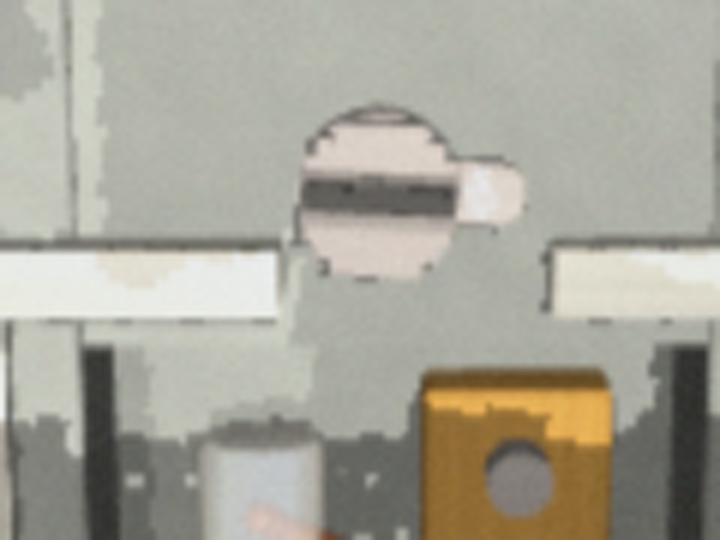

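```bash
python3 - <<'E'
from h import *
q=np.load('pics/last.npy');s={'eef_pos':q[:3],'tcp_rot':q[3:]}
g=cv2.cvtColor(cv2.imread('pics/w30.png'),cv2.COLOR_BGR2GRAY).astype(float)
print(g[152:175:1,272:298:3].astype(int))
# slot: darkness-weighted centre per column
us=np.arange(274,294);vs=np.arange(157,169)
cv_=[];
for u in us:
    w=np.clip(150-g[vs,u],0,None);cv_.append((w*vs).sum()/w.sum())
p=np.polyfit(us,cv_,1);print('slot slope',p, np.std(cv_-np.polyval(p,us)))
W0=[ray('wrist',(u,np.polyval(p,u)),83,s) for u in (274,293)];d=W0[0]-W0[1];print('slot ang',np.arctan2(d[1],d[0]))
# guide front edges: strongest vertical gradient (upper edge) columns 226..264 & 314..352
for lo,hi in [((167,175)),((178,188))]:
    U_=[];V_=[]
    for u in list(range(226,264))+list(range(316,352)):
        col=g[lo-1:hi+2,u];gr=np.abs(np.diff(col));gr=gr*(gr>8)
        if gr.sum()>0: U_.append(u);V_.append((gr*(np.arange(len(gr))+lo-.5)).sum()/gr.sum())
    from numpy import polyfit
    pp=polyfit(U_,V_,1);r=np.array(V_)-np.polyval(pp,U_);k=np.abs(r)<1;pp=polyfit(np.array(U_)[k],np.array(V_)[k],1)
    a,b=[ray('wrist',(u,np.polyval(pp,u)),80,s) for u in (226,352)];d=a-b;print('guide slope',pp[0],np.arctan2(d[1],d[0]))
E
```

```text
[[155 158 211 208 210 210 209 142 175]
 [136 179 211 213 213 213 209 124 177]
 [147 203 209 211 212 211 209 189 174]
 [158 209 212 212 211 212 213 206 171]
 [199 211 210 212 211 212 208 207 140]
 [204 204 207 210 210 209 209 209 184]
 [167 180 180 189 195 204 204 206 192]
 [138 147 146 126 148 155 157 170 183]
 [ 88  99  99 115 121 124 124 138 176]
 [ 88  91  71  99 100 102  81  87 159]
 [ 94  96  87  94  95  94  91  88 162]
 [ 95  98  96  96  96  94  97  92 178]
 [ 99 101 100  95  95  98  96  99 185]
 [147 125 132 115 118  93 105 104 203]
 [170 167 167 164 163 158 162 146 198]
 [184 181 182 176 177 178 179 170 158]
 [201 201 198 198 197 191 189 185 165]
 [207 207 207 205 205 206 204 204 170]
 [200 205 208 208 207 205 205 206 171]
 [185 207 206 208 206 208 207 199 172]
 [180 204 204 206 208 207 206 192 172]
 [174 199 206 207 209 207 204 180 173]
 [171 193 203 205 209 205 171 174 171]]
slot slope [4.03617952e-02 1.51006657e+02] 0.13749638146346813
slot ang 1.715691768791053
guide slope -0.002445852979133732 1.7588931982083662
guide slope -0.0048039529378717935 1.7613972335184647
```

The fit puts c about 0.044 rad short of its stop: slot at 1.716 against guides at 1.76. There is ample time (31 of 72 s), so I'll fetch the driver again and finish c properly.

```bash
python3 - <<'E'
from h import *
plan([450.5,-323.3,310],-1.805,9)
E
```

```text
[ -2. -30.  34.] 0.047
[ -2. -28.  35.] 0.047
[ -2. -26.  36.] 0.047
[ -2. -25.  37.] 0.047
[ -2. -23.  38.] 0.047
[ -2. -21.  39.] 0.047
[ -2. -19.  40.] 0.047
[ -2. -17.  41.] 0.047
[ -2. -15.  42.] 0.047
```

Call:
step_arm(rows=[[-3, -30, 34, 0.047, 0, 0], [-3, -28, 35, 0.047, 0, 0], [-3, -26, 36, 0.047, 0, 0], [-2, -25, 37, 0.047, 0, 0], [-2, -23, 38, 0.047, 0, 0], [-2, -21, 39, 0.047, 0, 0], [-2, -19, 40, 0.047, 0, 0], [-2, -17, 35, 0.047, 0, 0]])

```text
t: 32.05
eef_pos: [463.1, -288.0, 318.9]
tcp_rot: [1.332, 1.564, -0.448]
ft_force: [0.6, -0.4, 0.0]
opening: 0.63
```

```bash
python3 - <<'E'
from h import *
go([450.5,-323.3,300],-1.805);lvl(-1.805)
E
```

```text
t 32.05 pos [ 463.1 -288.   318.9] zang -1.7805 tilt x [ 0.0059 -0.0028 -1.    ] delta tool [19.  -5.1 37.1] F [ 0.6 -0.4  0. ] q6 1.10 open 59.9
turn about tool x: 0.025
level rotvec [ 0.0245  0.0015 -0.0063]
```

Call:
step_arm(rows=[[10, -3, 15, 0.024, 0.001, -0.006], [20, 0, 10, 0, 0, 0], [20, 0, 3, 0, 0, 0], [0, 0, 0, 0, 0, 0]])

```text
t: 32.55
eef_pos: [451.8, -318.2, 268.4]
tcp_rot: [1.007, 1.568, -0.806]
ft_force: [-0.5, 0.2, -0.0]
opening: 0.629
```

```bash
python3 - <<'E'
from h import *
go([450.5,-323.3,150],-1.805);lvl(-1.805)
E
```

```text
t 32.55 pos [ 451.8 -318.2  268.4] zang -1.8125 tilt x [ 0.0019 -0.002  -1.    ] delta tool [118.4  -0.3   5.1] F [-0.5  0.2 -0. ] q6 1.08 open 59.8
turn about tool x: -0.007
level rotvec [-0.0075  0.0015 -0.0024]
```

Call:
step_arm(rows=[[20, 0, 5, -0.007, 0.001, -0.002], [40, 0, 0, 0, 0, 0], [35, 0, 0, 0, 0, 0], [10, 0, 0, 0, 0, 0], [0, 0, 0, 0, 0, 0]])

```text
t: 33.17
eef_pos: [453.6, -323.4, 165.2]
tcp_rot: [1.078, 1.564, -0.727]
ft_force: [0.8, -0.4, 0.7]
opening: 0.63
```

```bash
python3 - <<'E'
from h import *
go([450.5,-323.3,150],-1.805);lvl(-1.805)
E
```

```text
t 33.17 pos [ 453.6 -323.4  165.2] zang -1.8041 tilt x [ 0.0053 -0.0047 -1.    ] delta tool [15.2 -3.1  0.6] F [ 0.8 -0.4  0.7] q6 1.07 open 59.9
turn about tool x: 0.001
level rotvec [ 0.0009  0.0033 -0.0062]
```

Call:
step_arm(rows=[[10, -3, 0.5, 0, 0.003, -0.006], [4, 0, 0, 0, 0, 0], [0, 0, 0, 0, 0, 0]])

```text
t: 33.55
eef_pos: [451.3, -323.8, 153.0]
tcp_rot: [1.015, 1.567, -0.789]
ft_force: [-0.0, -0.6, -0.3]
opening: 0.629
```

Call:
step_arm(rows=[[0, 0, 0, 0, 0, 0], [0, 0, 0, 0, 0, 0], [0, 0, 0, 0, 0, 0], [0, 0, 0, 0, 0, 0], [0, 0, 0, 0, 0, 0]], grip=20)

```text
t: 34.17
eef_pos: [451.5, -324.0, 153.8]
tcp_rot: [1.028, 1.566, -0.776]
ft_force: [-0.6, -0.1, 0.0]
opening: 0.292
```

```bash
python3 - <<'E'
from h import *
go([450.5,-323.3,150],-1.805);lvl(-1.805)
E
```

```text
t 34.17 pos [ 451.5 -324.   153.8] zang -1.8039 tilt x [ 0.0037 -0.0037 -1.    ] delta tool [ 3.7 -1.2 -0.5] F [-0.6 -0.1  0. ] q6 1.06 open 27.7
turn about tool x: 0.001
level rotvec [ 0.0011  0.0027 -0.0045]
```

Call:
step_arm(rows=[[-20, 0, 0, 0, 0.002, -0.004], [-40, 0, 0, 0, 0, 0], [-40, 0, 0, 0, 0, 0], [-40, 0, 0, 0, 0, 0], [-5, 0, 0, -0.1, 0, 0], [0, 0, 0, -0.15, 0, 0]])

```text
t: 34.92
eef_pos: [450.9, -323.4, 302.4]
tcp_rot: [-2.173, 1.568, 2.563]
ft_force: [-0.0, -0.4, -0.6]
opening: 0.291
```

```bash
sed -i 's/\*134.7/*138.8/' h.py; python3 - <<'E'
from h import *
go([673.5,26.5,300],0.145);plan([673.5,26.5,300],0.145,10)
E
```

```text
t 34.92 pos [ 450.9 -323.4  302.4] zang -1.5479 tilt x [-0.0023  0.0015 -1.    ] delta tool [   2.4  230.6 -344.7] F [-0.  -0.4 -0.6] q6 0.81 open 27.7
turn about tool x: -1.693
[  0.  23. -34.] -0.169
[  0.  29. -30.] -0.169
[  0.  33. -25.] -0.169
[  0.  37. -19.] -0.169
[  0.  40. -12.] -0.169
[ 0. 41. -6.] -0.169
[ 0. 41.  1.] -0.169
[ 0. 41.  8.] -0.169
[ 0. 39. 15.] -0.169
[ 0. 36. 21.] -0.169
```

Call:
step_arm(rows=[[-2, 23, -34, -0.169, 0, 0], [-2, 29, -30, -0.169, 0, 0], [-2, 33, -25, -0.169, 0, 0], [-2, 37, -19, -0.169, 0, 0], [-2, 40, -12, -0.169, 0, 0], [-2, 41, -6, -0.169, 0, 0], [-2, 41, 1, -0.169, 0, 0], [-2, 41, 8, -0.169, 0, 0]])

```text
t: 35.92
eef_pos: [627.0, -33.5, 317.3]
tcp_rot: [2.917, 1.565, 2.762]
ft_force: [-0.2, -0.4, -1.7]
opening: 0.29
```

```bash
python3 - <<'E'
from h import *
go([673.5,26.5,290],0.145);lvl(0.145);plan([673.5,26.5,290],0.145,3)
E
```

```text
t 35.92 pos [627.  -33.5 317.3] zang -0.1552 tilt x [-0.0053  0.0021 -1.    ] delta tool [27.2 66.4 36.8] F [-0.2 -0.4 -1.7] q6 -0.00 open 27.5
turn about tool x: -0.300
level rotvec [-0.3002 -0.0054 -0.0021]
[ 9. 22. 12.] -0.1
[ 9. 21. 14.] -0.1
[ 9. 19. 16.] -0.1
```

Call:
step_arm(rows=[[5, 20, 11, -0.1, 0, 0], [10, 19, 12, -0.1, 0, 0], [8, 14, 11, -0.08, -0.003, -0.002], [0, 0, 0, 0, 0, 0], [0, 0, 0, 0, 0, 0]])

```text
t: 36.55
eef_pos: [665.1, 21.9, 292.1]
tcp_rot: [2.889, 1.566, 3.027]
ft_force: [-0.2, -0.4, -1.5]
opening: 0.293
```

```bash
python3 - <<'E'
from h import *
look('w31',[673.5,26.5,245],0.145,(220,120,340,240),5)
E
```

```text
t 36.55 pos [665.1  21.9 292.1] zang 0.1375 tilt x [-5.e-03  6.e-04 -1.e+00] delta tool [47.   3.4  9.2] F [-0.2 -0.4 -1.5] q6 -0.20 open 27.8
turn about tool x: -0.008
level rotvec [-0.0075 -0.0049 -0.0013]
tip nominal [664.4  22.  153.3] px [281.8 199. ] target px [292.5 177.5]
```

View pics/w31c.png

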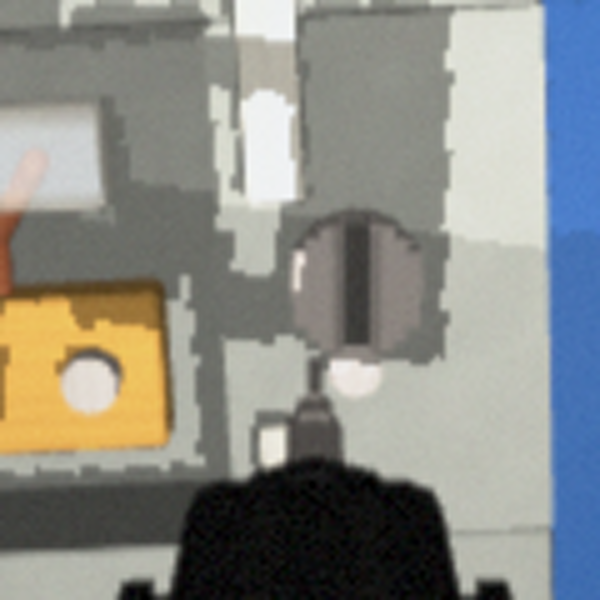

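Call:
step_arm(rows=[[10, 4, 8.5, -0.005, -0.005, -0.001], [25, 0, 0, 0, 0, 0], [8, 0, 0, 0, 0, 0], [0, 0, 0, 0, 0, 0]])

```text
t: 37.1
eef_pos: [673.8, 25.9, 248.3]
tcp_rot: [-0.061, 1.568, 0.078]
ft_force: [-0.5, -0.7, -0.8]
opening: 0.29
```

```bash
python3 - <<'E'
from h import *
look('w32',[673.5,26,219],0.145,(240,140,320,220),7)
E
```

```text
t 37.10 pos [673.8  25.9 248.3] zang 0.1387 tilt x [ 2.6e-03  2.0e-04 -1.0e+00] delta tool [29.3  0.2 -0.4] F [-0.5 -0.7 -0.8] q6 -0.20 open 27.6
turn about tool x: -0.006
level rotvec [-0.0063  0.0027  0.0002]
tip nominal [674.2  25.9 109.5] px [281.8 199. ] target px [281.  191.7]
```

View pics/w32c.png

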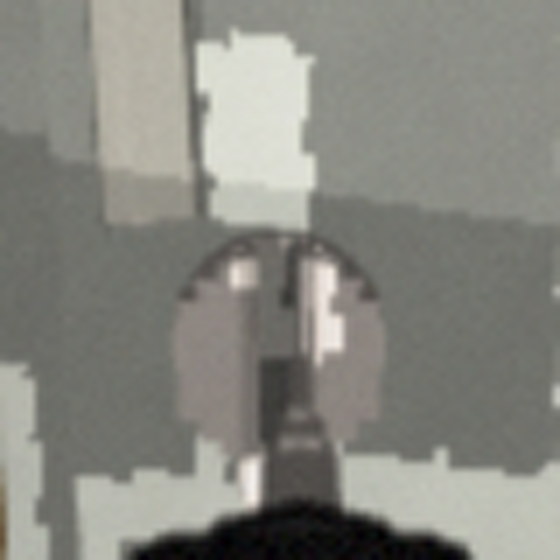

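Call:
step_arm(rows=[[6, 0, -1.9, -0.003, 0.002, 0], [6, 0, 0, 0, 0, 0], [0, 0, 0, 0, 0, 0]])

```text
t: 37.52
eef_pos: [672.2, 25.5, 237.2]
tcp_rot: [-0.22, 1.568, -0.078]
ft_force: [-0.2, 0.2, -1.2]
opening: 0.296
```

```bash
python3 - <<'E'
from h import *
look('w33',[673.5,26,219],0.145,(240,140,320,220),7)
E
```

```text
t 37.52 pos [672.2  25.5 237.2] zang 0.1418 tilt x [ 3.e-03 -2.e-04 -1.e+00] delta tool [18.2  0.3  1.3] F [-0.2  0.2 -1.2] q6 -0.20 open 28.2
turn about tool x: -0.003
level rotvec [-0.0032  0.0029  0.0007]
tip nominal [672.7  25.5  98.4] px [281.8 199. ] target px [282.9 194.7]
```

View pics/w33c.png

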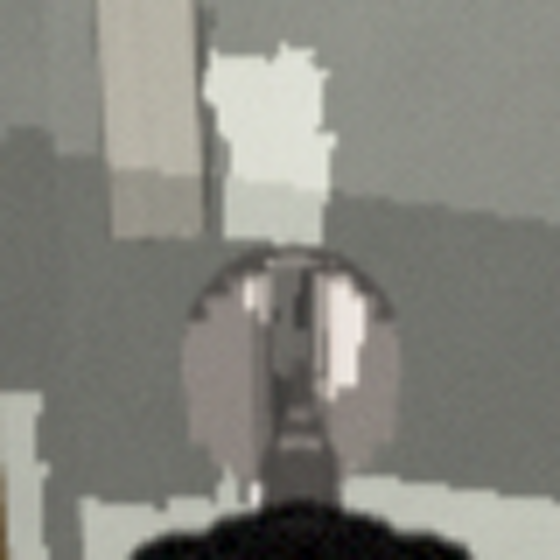

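Aligned: slot at u≈294 and blade at about 298 in the crop. Inserting.

Call:
step_arm(rows=[[7, 0, -0.4, 0, 0.002, 0], [6, 0, 0, 0, 0, 0], [4, 0, 0, 0, 0, 0], [0, 0, 0, 0, 0, 0]])

```text
t: 38.08
eef_pos: [672.0, 25.5, 219.3]
tcp_rot: [-0.535, 1.569, -0.393]
ft_force: [-0.2, 0.3, -1.2]
opening: 0.291
```

```bash
python3 - <<'E'
from h import *
go([672,25.5,219],0.145);print(env.state()['moment'])
E
```

```text
t 38.08 pos [672.   25.5 219.3] zang 0.1418 tilt x [ 1.3e-03 -5.0e-04 -1.0e+00] delta tool [ 0.3 -0.   0. ] F [-0.2  0.3 -1.2] q6 -0.20 open 27.7
turn about tool x: -0.003
[ 0.00169969 -0.13222669  0.0122169 ]
```

Seated. Turning CCW to a jaw angle of about 0.61.

Call:
step_arm(rows=[[0, 0, 0, -0.15, 0, 0], [0, 0, 0, -0.15, 0, 0], [0, 0, 0, -0.12, 0, 0], [0, 0, 0, -0.03, 0, 0], [0, 0, 0, 0, 0, 0]])

```text
t: 38.7
eef_pos: [671.7, 25.2, 219.4]
tcp_rot: [-1.925, 1.57, -1.322]
ft_force: [0.5, -0.0, -2.6]
opening: 0.296
```

```bash
python3 - <<'E'
from h import *
go([672,25.5,219],0.62);print(env.state()['moment'])
E
```

```text
t 38.70 pos [671.7  25.2 219.4] zang 0.6029 tilt x [ 3.0e-04 -1.1e-03 -1.0e+00] delta tool [0.4 0.1 0.4] F [ 0.5 -0.  -2.6] q6 -0.66 open 28.1
turn about tool x: -0.017
[-0.14658514 -0.18787522 -0.13252155]
```

Moment is −0.133, well above friction: c is at its stop. I'll lift and check.

Call:
step_arm(rows=[[-1, 0, 0, 0.17, 0, 0], [-1, 0, 0, 0.17, 0, 0], [-20, 0, 0, 0, 0, 0], [-40, 0, 0, 0, 0, 0], [-40, 0, 0, 0.18, 0, 0], [0, 0, 0, 0.08, 0, 0], [0, 0, 0, 0, 0, 0]])

```text
t: 39.58
eef_pos: [671.9, 25.6, 325.0]
tcp_rot: [-0.553, 1.569, -0.583]
ft_force: [1.1, 0.1, -1.9]
opening: 0.292
```

```bash
python3 - <<'E'
from h import *
p=[451.5,-324,340];look('w34',p,-1.805,(220,120,340,240),5);plan(p,-1.805,12)
E
```

```text
t 39.58 pos [671.9  25.6 325. ] zang -0.0302 tilt x [ 1.2e-03 -8.0e-04 -1.0e+00] delta tool [ -15.  -356.1 -209.7] F [ 1.1  0.1 -1.9] q6 -0.03 open 27.7
turn about tool x: 1.775
level rotvec [ 1.7748e+00  1.5000e-03 -5.0000e-04]
tip nominal [672.1  25.5 186.2] px [281.9 199.1] target px [118.5 446.6]
[ -1. -30. -18.] 0.148
[ -1. -32. -13.] 0.148
[ -1. -33.  -8.] 0.148
[ -1. -34.  -3.] 0.148
[ -1. -34.   2.] 0.148
[ -1. -34.   7.] 0.148
[ -1. -32.  12.] 0.148
[ -1. -30.  17.] 0.148
[ -1. -27.  21.] 0.148
[ -1. -24.  25.] 0.148
[ -1. -20.  28.] 0.148
[ -1. -16.  31.] 0.148
```

View pics/w34c.png

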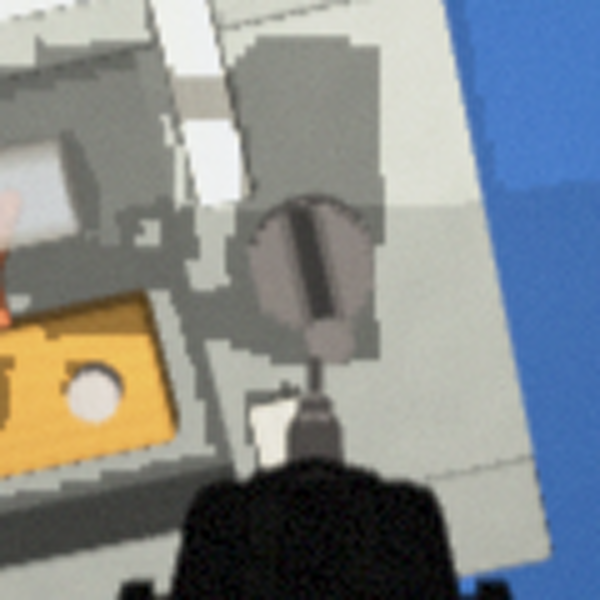

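c's slot now runs along the guide direction. Returning to the rack.

Call:
step_arm(rows=[[-3, -30, -18, 0.148, 0, 0], [-3, -32, -13, 0.148, 0, 0], [-3, -33, -8, 0.148, 0, 0], [-3, -34, -3, 0.148, 0, 0], [-3, -34, 2, 0.148, 0, 0], [-3, -34, 7, 0.148, 0, 0], [-3, -32, 12, 0.148, 0, 0], [-3, -30, 17, 0.148, 0, 0]])

```text
t: 40.62
eef_pos: [518.9, -210.3, 345.7]
tcp_rot: [-2.152, 1.567, 2.894]
ft_force: [-0.1, 1.4, -2.5]
opening: 0.29
```

```bash
python3 - <<'E'
from h import *
p=[451.5,-324,340];plan(p,-1.805,4);lvl(-1.805);go(p)
E
```

```text
[  1. -25.  21.] 0.142
[  1. -22.  25.] 0.142
[  1. -18.  28.] 0.142
[  1. -14.  30.] 0.142
level rotvec [ 0.568  -0.0013  0.0041]
t 40.62 pos [ 518.9 -210.3  345.7] zang -1.2370 tilt x [-0.0041  0.001  -1.    ] delta tool [   5.9 -100.9   85.3] F [-0.1  1.4 -2.5] q6 0.73 open 27.6
```

Call:
step_arm(rows=[[0, -25, 21, 0.142, 0, 0], [0, -22, 25, 0.142, 0, 0], [0, -18, 27, 0.142, 0, 0], [0, -7, 18, 0.1, 0, 0], [0, 0, 0, 0, 0, 0]])

```text
t: 41.25
eef_pos: [456.0, -316.6, 344.4]
tcp_rot: [-1.769, 1.564, 2.736]
ft_force: [0.0, -0.1, -1.1]
opening: 0.294
```

```bash
python3 - <<'E'
from h import *
p=[451.5,-324,265];go(p,-1.805);lvl(-1.805)
E
```

```text
t 41.25 pos [ 456.  -316.6  344.4] zang -1.7787 tilt x [-0.0059  0.0025 -1.    ] delta tool [79.4 -2.3  8.3] F [ 0.  -0.1 -1.1] q6 1.05 open 27.9
turn about tool x: 0.026
level rotvec [ 0.0263 -0.0012  0.0063]
```

Call:
step_arm(rows=[[5, -2, 8, 0.025, -0.001, 0.006], [30, 0, 0, 0, 0, 0], [30, 0, 0, 0, 0, 0], [5, 0, 0, 0, 0, 0], [0, 0, 0, 0, 0, 0]])

```text
t: 41.88
eef_pos: [453.2, -322.9, 272.3]
tcp_rot: [1.667, 1.57, -0.13]
ft_force: [0.5, 0.3, -1.7]
opening: 0.294
```

```bash
python3 - <<'E'
from h import *
p=[451.5,-324,156];look('w35',p,-1.805,(220,120,340,240),5)
E
```

```text
t 41.88 pos [ 453.2 -322.9  272.3] zang -1.7972 tilt x [ 1.1e-03 -1.0e-04 -1.0e+00] delta tool [116.3  -1.6   1.5] F [ 0.5  0.3 -1.7] q6 1.06 open 28.0
turn about tool x: 0.008
level rotvec [ 0.0078 -0.0001 -0.0011]
tip nominal [ 453.4 -322.9  133.5] px [283.3 198.8] target px [284.8 187.1]
```

View pics/w35c.png

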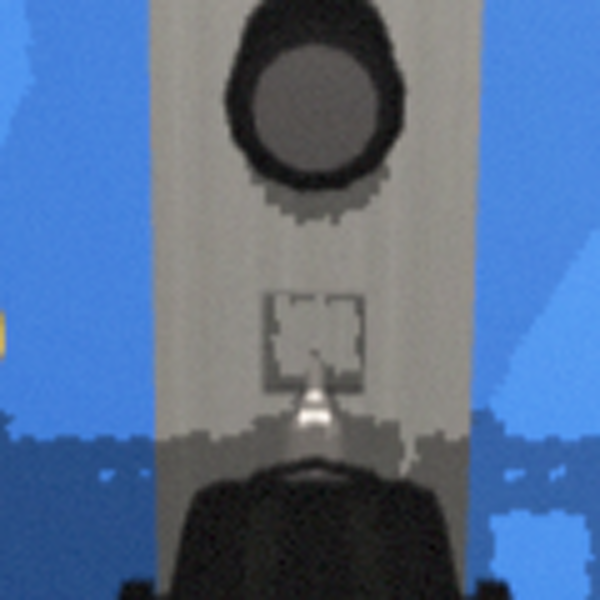

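Call:
step_arm(rows=[[15, -2, 1, 0.007, 0, -0.001], [25, 0, 0, 0, 0, 0], [25, 0, 0, 0, 0, 0], [20, -1, 0, 0, 0.002, -0.003], [8, 0, 0, 0, 0, 0], [0, 0, 0, 0, 0, 0]])

```text
t: 42.68
eef_pos: [450.5, -323.9, 177.6]
tcp_rot: [1.218, 1.569, -0.587]
ft_force: [0.4, -0.3, -0.9]
opening: 0.293
```

```bash
python3 - <<'E'
from h import *
p=[451.3,-323.8,154];go(p,-1.805);lvl(-1.805)
E
```

```text
t 42.67 pos [ 450.5 -323.9  177.6] zang -1.8050 tilt x [ 0.0018 -0.0012 -1.    ] delta tool [23.6  0.7 -0.3] F [ 0.4 -0.3 -0.9] q6 1.06 open 27.8
turn about tool x: -0.000
level rotvec [-0.      0.0007 -0.002 ]
```

Call:
step_arm(rows=[[10, 0.5, 0, 0, 0.001, -0.002], [8, 0, 0, 0, 0, 0], [4, 0, 0, 0, 0, 0], [0, 0, 0, 0, 0, 0]])

```text
t: 43.18
eef_pos: [451.6, -324.5, 155.5]
tcp_rot: [1.145, 1.568, -0.66]
ft_force: [0.2, -0.5, -2.0]
opening: 0.295
```

```bash
python3 - <<'E'
from h import *
p=[451.3,-323.8,154];go(p,-1.805);lvl(-1.805)
E
```

```text
t 43.17 pos [ 451.6 -324.5  155.5] zang -1.8050 tilt x [ 0.0019 -0.0015 -1.    ] delta tool [ 1.5 -0.4 -0.6] F [ 0.2 -0.5 -2. ] q6 1.06 open 28.1
turn about tool x: 0.000
level rotvec [ 0.      0.001  -0.0022]
```

Call:
step_arm(rows=[[1.5, 0, -0.5, 0, 0, 0], [0, 0, 0, 0, 0, 0]])

```text
t: 43.42
eef_pos: [451.8, -324.1, 154.2]
tcp_rot: [1.132, 1.568, -0.673]
ft_force: [0.5, -0.5, -1.4]
opening: 0.292
```

Call:
step_arm(rows=[[0, 0, 0, 0, 0, 0], [0, 0, 0, 0, 0, 0], [0, 0, 0, 0, 0, 0], [0, 0, 0, 0, 0, 0], [0, 0, 0, 0, 0, 0]], grip=60)

```text
t: 44.05
eef_pos: [452.1, -324.3, 154.9]
tcp_rot: [1.11, 1.566, -0.695]
ft_force: [0.3, -0.9, -0.5]
opening: 0.627
```

Call:
step_arm(rows=[[-15, 0, 0, 0, 0, 0], [-30, 0, 0, 0, 0, 0], [-45, 0, 0, 0, 0, 0], [-50, 0, 0, 0, 0, 0], [-30, 0, 0, 0, 0, 0], [0, -40, 20, 0, 0, 0], [0, -40, 20, 0, 0, 0], [0, 0, 0, 0, 0, 0]])

```text
t: 45.05
eef_pos: [362.0, -343.9, 338.1]
tcp_rot: [0.995, 1.56, -0.809]
ft_force: [0.5, 0.5, -0.7]
opening: 0.632
```

Call:
step_arm(rows=[[0, 0, 0, 0, 0, 0], [0, 0, 0, 0, 0, 0]])

```text
t: 45.3
eef_pos: [362.9, -343.7, 339.3]
tcp_rot: [1.009, 1.559, -0.795]
ft_force: [0.1, -0.2, -0.2]
opening: 0.63
```

```bash
python3 - <<'E'
from h import *
go([450,-323,300])
for n in ['scene','top']:
    im=env.read_camera(n);cv2.imwrite(f'pics/{n}99.png',im[:,:,::-1])
crop('pics/scene99.png','pics/sc99.png',100,170,400,345,2.6)
crop('pics/top99.png','pics/tp99.png',175,140,430,300,3)
E
```

```text
t 45.30 pos [ 362.9 -343.7  339.3] zang -1.8036 tilt x [ 0.0086 -0.0087 -0.9999] delta tool [ 39.8  79.6 -40.5] F [ 0.1 -0.2 -0.2] q6 0.91 open 60.0
```

View pics/sc99.png

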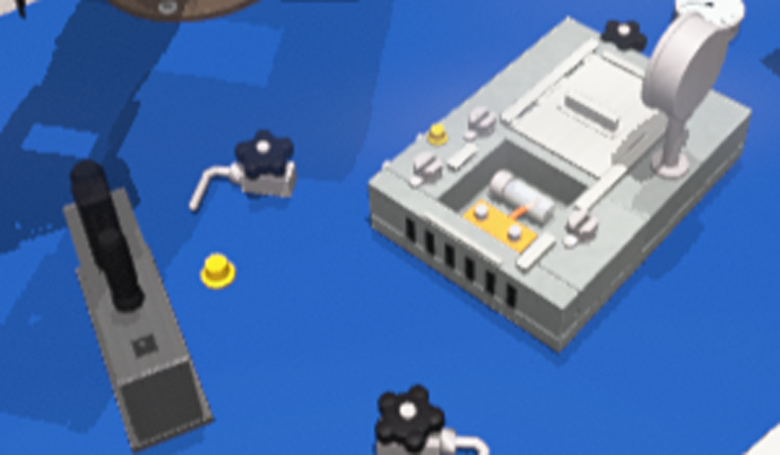

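View pics/tp99.png

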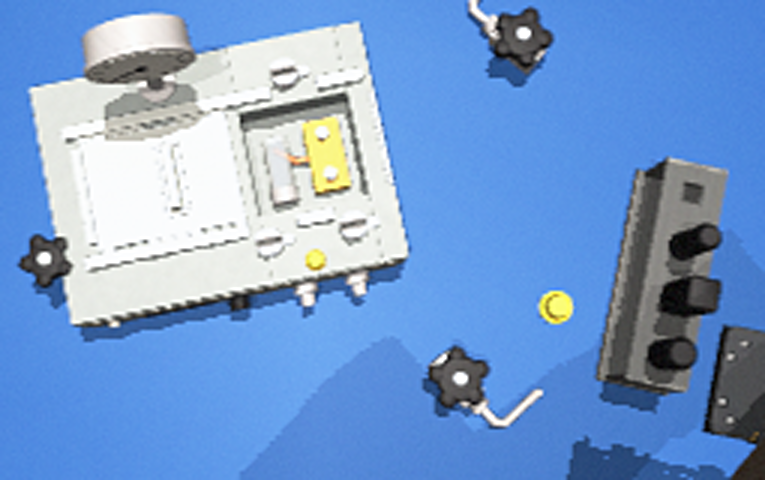

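The final pictures show the cover at its end stop, the compartment open and all three fasteners open. The driver stands in its hole and the bystanders look unmoved. I'll hand the job in.

```bash
python3 -c "
from cell import env
print(env.job_done())"
```

```text
the job is handed in; nothing more can be done
None
```

The job is handed in at about 45 s. All three fasteners are turned open, the cover is at its end stop, and the screwdriver stands in the rack hole it came from.

- **Fasteners:** I took the square black driver from the rack and turned c, a and b with its blade only. Each ended against its stop, with the turning moment reaching 0.11 to 0.14 N m against 0.06 of friction. Their slots lie along the guides.
- **Cover:** I pushed its bar with the blade until the wrist force jumped to 11 N at the nominal end position. The pictures show the plate against the stop bar and the compartment open.
- **Check that failed:** After the driver was first put back, a close look showed c about 0.044 rad short of its stop. I fetched the driver again, turned c to its stop (0.13 N m) and returned the driver. So this last bit of c's turn came after the cover had been slid.
- **Measurements that disagreed:** Unit yaw came out as 1.73 rad from the top camera and 1.76 from the wrist camera. Wrist estimates of fastener b differed by about 3 mm from the unit's geometry. Neither affected the fits.
- **Last pictures:** The other two drivers, gauges, valves and caps look to be where they were. I compared them by eye and did not measure them.

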